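Close the saddle's oil pocket with a push rivet

ROBOT

A 6-joint arm with a two-finger parallel gripper is mounted at the origin on the work surface. World frame = base frame: x ahead of the robot, y to its left, z up, the work surface at z = 0. Lengths are in m, angles in rad, forces in N, time in s.
With the tool pointing down it reaches from about 0.35 to 0.85 m from the base axis. Payload 8.1 kg.
Tool frame: the origin (TCP) lies at the centre of the arm's flange, where the gripper is bolted on; the fingertips stand 186 mm ahead of it and the grasp point (between the pads) lies 167 mm ahead of it (robot.nose_length is the distance from the TCP to the fingertips, in m); z points along the fingers, x is the direction in which the jaws open and shut, and the axes are right-handed (so a half turn about z gives the same grasp; the last joint's range is limited). The gripper opens to 93 mm and grips with 3 to 60 N. Pads are 15 mm wide; open, the fingers measure 128 mm over their backs; the gripper's body (75 mm by 188 mm) begins 65 mm behind the grasp point.
Start: joints at [1.146, 0.13, 1.488, -0, 1.523, -0.085], TCP at [0.2, 0.566, 0.405] pointing down, gripper open.
Joint ranges: [-2.96, 2.96], [-0.89, 2.26], [0.02, 2.5], [-1.34, 4.48], [0, 2.73], [-2.66, 2.66]. Speed limits (rad/s): [2.39, 2.39, 2.79, 3.14, 3.14, 3.14].

INTERFACE

Orientations are given as a rotation vector (axis times angle).
In Python, from plant import robot gives the robot as it stands.
- The arm moves only by the tool arm_command, never from a script. Its argument "motion" is a list of rows, each an object with "slide": the shift along the tool's x, y, z each as a share of 0.4 m, from -1 to 1, a list of three; "turn": the turn, a rotation vector about the tool's x, y, z each as a share of 0.5 rad, from -1 to 1, a list of three. A call has exactly 5 rows; each row shifts and turns the commanded pose from where the row before left it, along the tool's axes as they then stand; what a row does not reach is not made up. A row lasts 1/12 s, in which the tool goes at most 41.7 mm and 7.16 degrees, less where a joint would pass 70% of its speed; a pose out of reach is approached as far as the arm can. A call with a number of a shift or a turn outside -1 to 1 is refused whole. A call with a gripper value outside its range is refused whole. "gripper" is the opening in per cent of the stroke, from 0 (shut) to 100 (fully open), set as the call begins (left out, the last holds). The fingers move at their own pace and stop on an object; "grip_force" is the grip in N (left out, the last holds). Time passes only in rows, so rows that do not move let the fingers close, or fill a call up. It gives the time, the measured TCP pose, the force and the opening at its end, in the units of the state.
- robot.read_state(): the state, without advancing time (a new reading comes with each control period).
- robot.read_camera(name): name is "scene" or "top"; returns a dict with "pixels" (480x640x3 uint8, blue, green, red), "intrinsics" (3x3 intrinsics, pixels), "T" (4x4, takes a point from camera to world coordinates). Camera axes: x right, y down, z forward; pixel columns grow to the right and rows downward; lengths in m; the calibration is good to about 2 mm. A picture is of the moment at which its call begins. There is no depth.
- robot.close_job(): hands the job in, once; it reports no verdict.
The state is a dict: "t": time; "q": joint angles; "dq": joint speeds; "joint_torque": joint torques, N m; "tool_pos": TCP position; "orientation": TCP orientation; "force": force on the tool from outside, world axes, zero at the start; "wrist_torque": the same for the moment, N m; "opening": finger opening in m.
Only numpy, scipy, OpenCV 4.12 (cv2) and the standard library are available. Lean on these libraries where they do the work, as an engineer would, in place of code of your own. Each camera call takes 0.05 s, during which the arm holds its last target.

TASK

Close the oil pocket on top of the blue machine saddle: slide the loose grey cover fully home under its keeper, then put the push rivet whose centre pin still stands up into the cover's hole until its flange lies flat on the cover, and only then press the pin flush with the rivet's head. The cover is brittle and cracks at 45 N, so feel for the stops and push little harder than the stiff pin needs. Leave the other things where they are.

Things in the scene. Friction and masses are not known exactly. Their poses are not given: they have to be found in the camera images.
- saddle: Blue machine-saddle casting, fixed on two packing bars, 310 x 206 mm; flat deck 78 mm above its origin, which lies below its middle. x: the way the cover slides home; y across; z up. On the deck: 4 mm high guide lands either side of the cover (0.75 mm play each) and 12 mm high rails at y = +-95 mm. The cover is home when its origin is at x = 0 here.
- keeper_stop (a point): Foot of the steel keeper's stop face at the far end of the deck (saddle x = +70 mm, y = 0, deck height). The keeper is 104 mm wide, 12.5 mm high (screw heads to 19 mm); its lip overhangs 12 mm towards -x, 7.5 mm over the deck, and the cover's edge slides under it.
- saddle_hole (a point): Mouth of the 13 mm rivet hole in the saddle's deck, 48 mm before the saddle's middle (x = -48 mm, y = 0), at deck height; under the cover at the start; in line with the cover's hole once the cover is home.
- cover: Loose flat grey moulded plastic cover, 140 (x) x 90 (y) x 5 mm, about 0.14 kg, lying on the deck between the lands, 18 to 38 mm short of home towards its -x. Origin: centre of its underside; axes as the saddle's. It slides at about 1 N until its +x edge meets the keeper's stop face; it cracks if forced against the saddle, down or against the stop, with over 45 N.
- cover_hole (a point): Centre of the cover's round 11.5 mm rivet hole, at the cover's top face, 48 mm towards -x from its middle.
- cover_rib (a point): Middle of the top of the finger rib that stands across the cover: 10 mm thick (x), 50 mm wide (y), 16 mm tall above the cover's top face; 4 mm towards +x from the cover's middle. Push its -x face, or pinch it, to slide the cover.
- rivet: The push rivet to use, white plastic, 19 g, standing shank down in the kit block. Origin: middle of its flange's underside, on its axis; z up out of its head. Below: 10 mm shank, 20 mm long, the last 8 mm tapering to 4.4 mm. Above: flange 26 mm across x 3 mm, then a round collar 18 mm across, 3 to 10 mm up, good to grip; from it stands the 9 mm thick centre pin, top 17.5 to 19 mm up.
- rivet_pin (a joint): How far the rivet's centre pin is pushed in, m: 0 = 9 mm proud of the collar's top, 0.009 = flush with it, at its firm stop. Starts at 0 to 0.0015. Stiff: it moves only under about 17 N, all the way, and stays where it is left; an arm that gives under load stops short of where it was sent. Fingertips wider than the pin meet the collar's top when it is flush.
- kit_block: Fixed light-wood block 58 (x) x 180 (y) x 34 mm with three 12.5 mm holes 55 mm apart along y, holding the rivet, the spent rivet and the cap screw in any order. Origin: centre of its underside.
- spent_rivet: Bystander in the block: the same rivet with its pin already flush; origin as the rivet's.
- cap_screw: Bystander in the block: dark steel socket-head screw, head 16 mm across x 10 mm; origin under the head.
- spray_can: Bystander: upright white and red spray can, 65 mm across, 176 mm tall; origin at its foot.
- bench_brush: Bystander: dark flat brush, 190 mm long, lying; origin at its underside.
- oilstone: Bystander: reddish oilstone, 75 x 32 x 14 mm; origin at its underside.
- scraper: Bystander: hand scraper with wooden handle, 355 mm long, lying; origin at its underside.
- gib_strip: Bystander: steel strip with four holes, 200 x 26 x 12 mm, lying; origin at its underside.
- slip_gauge: Bystander: small steel gauge block 45 x 24 x 10 mm lying on the saddle's deck beyond the keeper; origin at its underside.

How it is judged:
By the outcome, as a careful person would: the job done as asked, in the order asked, and still so for the second after the job is handed in, with the robot touching nothing.
It also fails if it takes over 58 s, if anything falls off the work surface, if the arm or the gripper's body presses on something with over 40 N, if the wrist force passes 120 N, or if a joint passes its speed limit or range.

## Working session

There is one attempt and no reset: what is moved stays moved. The work goes in short steps, Python scripts to look and compute and a tool call to move; the robot and the scene stay as the last step left them, time stands still between calls to the robot, and variables do not carry over. Pictures are saved under pics/ and viewed, and the job is handed in when it is done.

Besides the shell and the picture viewer there is one more tool, called after "Call:" by a JSON object that holds its "method" and its "body". arm_command: Moves the arm, as the interface text tells. Shift numbers are shares of 0.4 m and turn numbers shares of 0.5 rad, none past 1 either way. Its arguments: {"type":"object","properties":{"motion":{"type":"array","items":{"type":"object","properties":{"slide":{"type":"array","items":{"type":"number"}},"turn":{"type":"array","items":{"type":"number"}}}}},"gripper":{"type":"number"},"grip_force":{"type":"number"}},"required":["motion"]}

```bash
ls; mkdir -p pics; python3 - <<'E'
from plant import robot
import cv2,numpy as np
s=robot.read_state();print(s)
for n in("scene","top"):
    c=robot.read_camera(n);cv2.imwrite(f"pics/{n}0.png",c["pixels"]);np.savez(f"{n}.npz",K=c["intrinsics"],T=c["T"]);print(c["intrinsics"],c["T"])
E
```

```text
pics
{'t': 0.0, 'q': array([ 1.14562034e+00,  1.31144589e-01,  1.48924411e+00,  2.37495473e-05,
        1.52298441e+00, -8.53940057e-02]), 'dq': array([-2.43121725e-05, -7.64153347e-05,  2.12503723e-04, -1.65853402e-03,
       -1.55736127e-03,  6.71210211e-04]), 'joint_torque': array([ 6.12098193e-04, -5.59862137e+01, -4.91744936e+01,  7.67344935e-02,
        3.60621780e-02, -1.53671253e-04]), 'tool_pos': array([0.19984986, 0.5655071 , 0.40371636]), 'orientation': array([ 2.56433180e+00,  1.81335982e+00, -2.43103539e-03]), 'force': array([ 0.1523718 , -0.55711187, -0.36253039]), 'wrist_torque': array([ 0.01202821,  0.00355377, -0.01832596]), 'opening': 0.09312889438847578}
[[558.38877202   0.         322.86414029]
 [  0.         558.38877202 242.70624455]
 [  0.           0.           1.        ]] [[ 0.80580807  0.44621875 -0.38930988  1.12301591]
 [ 0.59210191 -0.5966635   0.54167148 -0.75998864]
 [ 0.00941698 -0.66699438 -0.74500323  1.16566789]
 [ 0.          0.          0.          1.        ]]
[[463.60666494   0.         322.40170529]
 [  0.         463.60666494 238.98319164]
 [  0.           0.           1.        ]] [[-0.00531241 -0.98756883  0.15709735  0.41279876]
 [-0.99993121  0.00360338 -0.01116162  0.02281796]
 [ 0.01045678 -0.15714584 -0.98752005  1.09905471]
 [ 0.          0.          0.          1.        ]]
```

View pics/scene0.png

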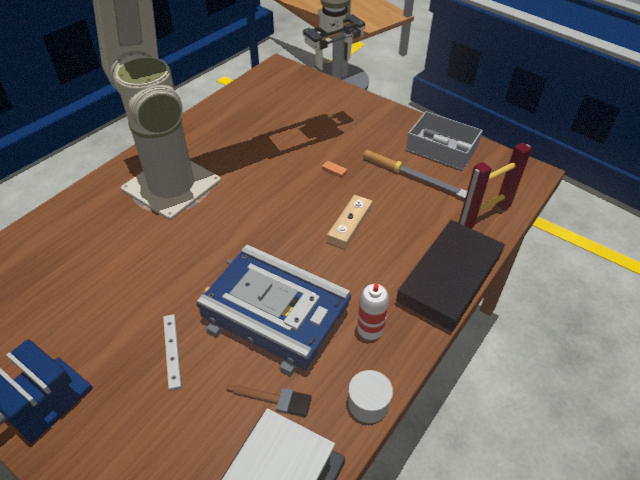

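View pics/top0.png

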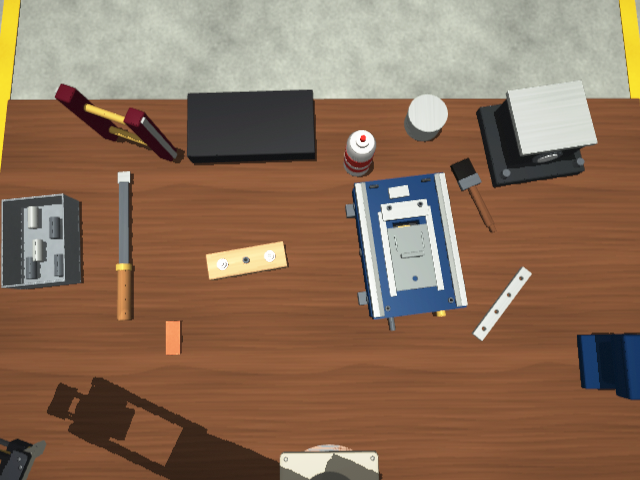

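```bash
python3 - <<'E'
import cv2
t=cv2.imread("pics/top0.png");s=cv2.imread("pics/scene0.png")
cv2.imwrite("pics/c1.png",cv2.resize(t[165:325,340:480],None,fx=3.75,fy=3.75,interpolation=cv2.INTER_CUBIC))
cv2.imwrite("pics/c2.png",cv2.resize(t[230:290,195:300],None,fx=7,fy=7,interpolation=cv2.INTER_CUBIC))
cv2.imwrite("pics/c3.png",cv2.resize(s[185:375,190:390],None,fx=3,fy=3,interpolation=cv2.INTER_CUBIC)[:600])
cv2.imwrite("pics/c4.png",cv2.resize(s[185:255,315:385],None,fx=8,fy=8,interpolation=cv2.INTER_CUBIC))
E
```

```text
(no output)
```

View pics/c1.png

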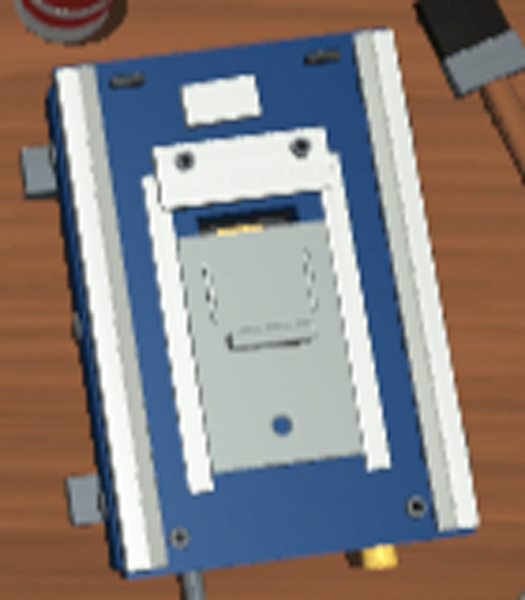

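View pics/c2.png

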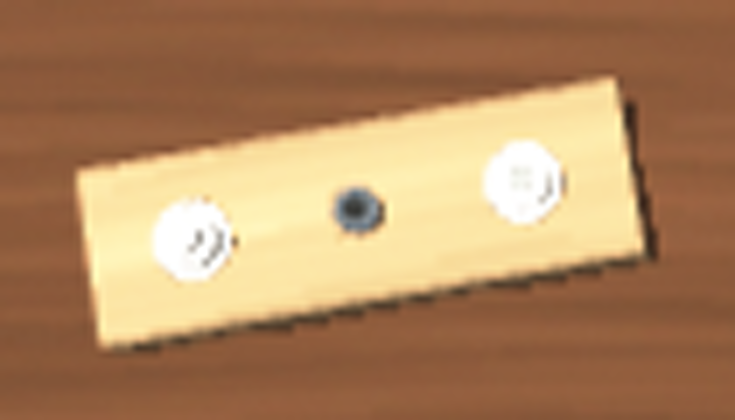

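View pics/c3.png

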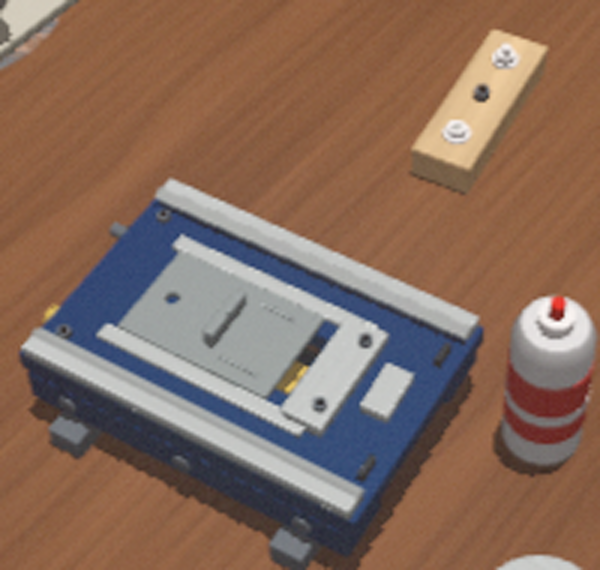

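View pics/c4.png

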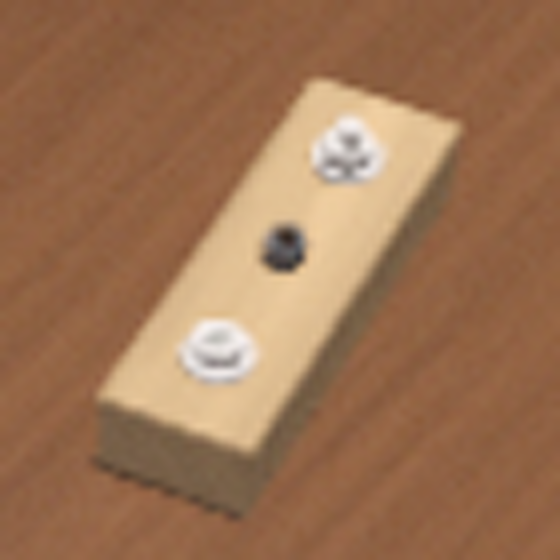

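```bash
python3 - <<'E'
import cv2
t=cv2.imread("pics/top0.png");s=cv2.imread("pics/scene0.png")
cv2.imwrite("pics/d1.png",cv2.resize(t[195:300,375:465],None,fx=5.5,fy=5.5,interpolation=cv2.INTER_CUBIC))
cv2.imwrite("pics/d2.png",cv2.resize(s[250:335,220:330],None,fx=7,fy=7,interpolation=cv2.INTER_CUBIC))
cv2.imwrite("pics/d3.png",cv2.resize(t[250:280,210:240],None,fx=18,fy=18,interpolation=cv2.INTER_CUBIC))
cv2.imwrite("pics/d4.png",cv2.resize(s[190:220,345:375],None,fx=18,fy=18,interpolation=cv2.INTER_CUBIC))
E
```

```text
(no output)
```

View pics/d1.png

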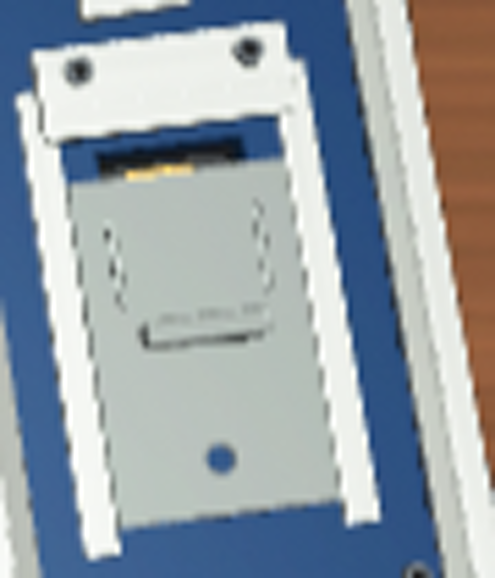

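View pics/d2.png

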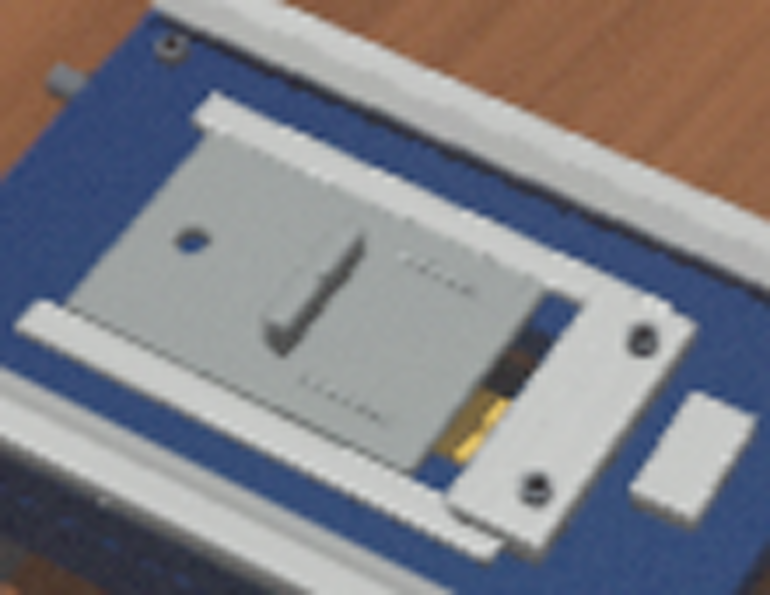

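View pics/d3.png

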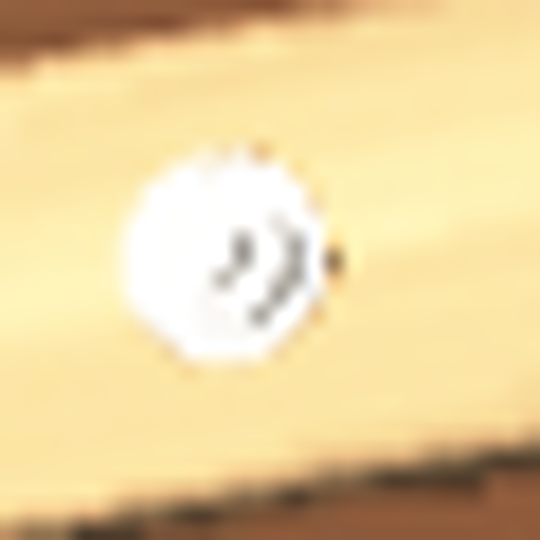

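View pics/d4.png

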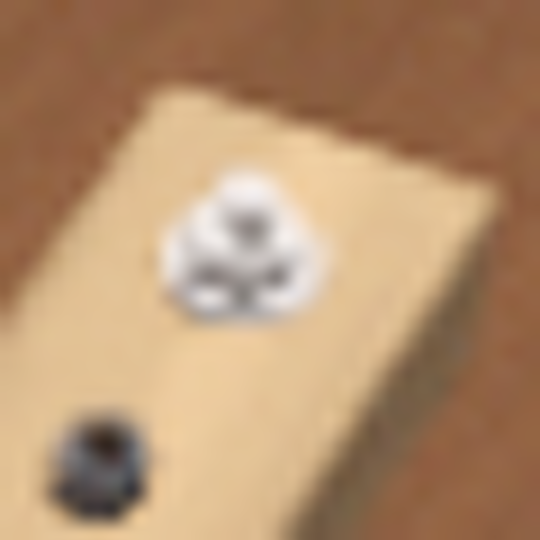

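```bash
cat > h.py <<'E'
import numpy as np,cv2
from scipy.optimize import least_squares
C={n:np.load(f"{n}.npz") for n in("scene","top")}
def proj(n,P):
    P=np.atleast_2d(P);T=C[n]["T"];p=(P-T[:3,3])@T[:3,:3];uv=p@C[n]["K"].T
    return uv[:,:2]/uv[:,2:]
def unc(xy,s,off): return (np.array(xy,float)+.5)/s-.5+np.array(off)
def ray(n,uv):
    T=C[n]["T"];d=T[:3,:3]@np.linalg.solve(C[n]["K"],[*uv,1]);return T[:3,3],d
def atz(n,uv,z):
    o,d=ray(n,uv);return o+d*(z-o[2])/d[2]
def tri(a,b):
    f=lambda p:np.r_[proj("top",p)[0]-a,proj("scene",p)[0]-b]
    r=least_squares(f,[.5,0,.1],x_scale=.1);return r.x,r.fun
E
python3 - <<'E'
from h import *
s=lambda p:unc(p,7,(220,250)); t=lambda p:unc(p,5.5,(375,195))
obs=[('top',t(p),m) for p,m in [((44,143),('k',58,52,12.5)),((299,112),('k',58,-52,12.5)),((120,528),('c',-70,45,5)),((343,499),('c',-70,-45,5)),((222,459),('c',-48,0,5)),((67,184),('c',70,45,5)),((285,158),('c',70,-45,5))]]
obs+=[('scene',s(p),m) for p,m in [((192,239),('c',-48,0,5)),((213,137),('c',-70,45,5)),((67,304),('c',-70,-45,5)),((545,289),('c',70,45,5)),((413,470),('c',70,-45,5)),((452,492),('k',58,-52,12.5))]]
def W(p,m):
    x=m[1]/1e3+(p[4] if m[0]=='c' else 0);y=m[2]/1e3;c,s_=np.cos(p[3]),np.sin(p[3])
    return [p[0]+c*x-s_*y,p[1]+s_*x+c*y,p[2]+m[3]/1e3]
f=lambda p:np.concatenate([proj(n,W(p,m))[0]-u for n,u,m in obs])
r=least_squares(f,[.55,-.15,.1,.1,-.03],x_scale=.1,loss='soft_l1')
print("deck centre,z,yaw,cover d",r.x);print(np.round(f(r.x).reshape(-1,2),2))
for m in [('c',-48,0,5),('c',4,0,21),('k',-48,0,5),('k',0,0,0)]:print(m,W(r.x,m))
print(tri(obs[4][1],obs[7][1]))
# rivet: pin top & flange
u=lambda p:unc(p,18,(210,250));v=lambda p:unc(p,18,(345,190))
# block top z .034, flange centre z~.0355
print("top flange",atz('top',u((225,257)),.0355),"scene flange",atz('scene',v((243,265)),.0355))
b=lambda p:unc(p,7,(195,230))
for p in [(78,170),(615,78),(648,258),(103,347)]:print(atz('top',b(p),.034))
for p in [(357,210),(523,182)]:print(atz('top',b(p),.04))
P=atz('top',u((225,257)),.0355)
for z in (.034,.037,.044,.0525):print(proj('scene',[P[0],P[1],z]),proj('top',[P[0],P[1],z]))
E
```

```text
deck centre,z,yaw,cover d [ 0.56377373 -0.18179248  0.07605286  0.12736412 -0.02888117]
[[ 0.06 -0.09]
 [-0.3  -0.41]
 [-0.16 -0.09]
 [-0.26 -0.24]
 [-0.09 -0.22]
 [-0.35  0.06]
 [-0.35 -0.36]
 [-0.21  0.23]
 [-0.36 -1.07]
 [-0.51  0.32]
 [ 0.36 -0.75]
 [-0.55  0.4 ]
 [-1.68  0.62]]
('c', -48, 0, 5) [np.float64(0.48751528988881987), np.float64(-0.19155792880690486), np.float64(0.08105285862868469)]
('c', 4, 0, 21) [np.float64(0.5390940976526909), np.float64(-0.1849528860623312), np.float64(0.0970528586286847)]
('k', -48, 0, 5) [np.float64(0.5161625276748997), np.float64(-0.1878894409473704), np.float64(0.08105285862868469)]
('k', 0, 0, 0) [np.float64(0.5637737348415498), np.float64(-0.1817924784139178), np.float64(0.07605285862868469)]
(array([ 0.48732075, -0.19133061,  0.08159427]), array([-0.13792788, -0.14743032, -0.22647124,  0.00205304]))
top flange [0.52506918 0.24179762 0.0355    ] scene flange [0.52547488 0.24328525 0.0355    ]
[0.54844659 0.28034146 0.034     ]
[0.57849773 0.10365804 0.034     ]
[0.51853104 0.09231838 0.034     ]
[0.4900989  0.27019752 0.034     ]
[0.53411626 0.18728407 0.04      ]
[0.54313281 0.13308663 0.04      ]
[[357.5960298  204.85009562]] [[222.16031383 263.87351704]]
[[357.65381726 204.10645572]] [[221.8948727  263.73740484]]
[[357.78927819 202.36327213]] [[221.269724   263.41684277]]
[[357.95495011 200.23131746]] [[220.49953497 263.0219073 ]]
```

Call:
{"method": "arm_command", "body": {"motion": [{"slide":[0,0,0],"turn":[0,0,-0.2335]},{"slide":[0,0,0],"turn":[0,0,-0.2335]},{"slide":[0,0,0],"turn":[0,0,-0.2335]},{"slide":[0,0,0],"turn":[0,0,-0.2335]},{"slide":[0,0,0],"turn":[0,0,0]}], "gripper": 0, "grip_force": 30}}

```text
t: 0.52
tool_pos: [0.1999, 0.5656, 0.4042]
orientation: [2.069, 2.364, -0.002]
force: [0.2, 1.0, 0.3]
opening: 0.0647
```

```bash
cat >> h.py <<'E'
from scipy.spatial.transform import Rotation as R
S0=np.array([.56377,-.18179,.077]);YAW=.1274
def W2S(p):
    c,s=np.cos(YAW),np.sin(YAW);d=np.array(p)-S0;return np.array([c*d[0]+s*d[1],-s*d[0]+c*d[1],d[2]])
def st():
    from plant import robot
    s=robot.read_state();m=R.from_rotvec(s["orientation"]).as_matrix()
    tip=s["tool_pos"]+m[:,2]*.186
    print("t",round(s["t"],2),"tcp",s["tool_pos"].round(4),"tip",tip.round(4),"tipS mm",(W2S(tip)*1e3).round(1),"F",s["force"].round(2),"op",round(s["opening"],4),"\nxang",round(np.arctan2(m[1,0],m[0,0]),4),"z",m[:,2].round(4),"q",s["q"].round(2))
    return s,m,tip
def to(w):
    s,m,tip=st();print("slide units",(m.T@(np.array(w)-tip)/.4).round(4))
def S2W(x,y,z):
    c,s=np.cos(YAW),np.sin(YAW);return S0+np.array([c*x-s*y,s*x+c*y,z])/1e3
E
python3 -c "
from h import *
to(S2W(-55,0,120))"
```

```text
t 0.52 tcp [0.1999 0.5656 0.4042] tip [0.1998 0.5654 0.2182] tipS mm [-266.   787.4  141.2] F [0.23 0.98 0.29] op 0.0647 
xang 1.7036 z [-4.e-04 -1.e-03 -1.e+00] q [ 1.15  0.13  1.49 -0.    1.52 -0.56]
slide units [-1.9712  0.5169  0.0545]
```

Call:
{"method": "arm_command", "body": {"motion": [{"slide":[-0.0986,0.0258,0],"turn":[0,0,0]},{"slide":[-0.0986,0.0258,0],"turn":[0,0,0]},{"slide":[-0.0986,0.0258,0],"turn":[0,0,0]},{"slide":[-0.0986,0.0258,0],"turn":[0,0,0]},{"slide":[-0.0986,0.0258,0],"turn":[0,0,0]}]}}

```text
t: 0.93
tool_pos: [0.2762, 0.3749, 0.4043]
orientation: [2.08, 2.354, -0.001]
force: [0.4, 0.3, -0.4]
opening: 0.0308
```

Call:
{"method": "arm_command", "body": {"motion": [{"slide":[-0.0986,0.0258,0],"turn":[0,0,0]},{"slide":[-0.0986,0.0258,0],"turn":[0,0,0]},{"slide":[-0.0986,0.0258,0],"turn":[0,0,0]},{"slide":[-0.0986,0.0258,0],"turn":[0,0,0]},{"slide":[-0.0986,0.0258,0],"turn":[0,0,0]}]}}

```text
t: 1.35
tool_pos: [0.3524, 0.1858, 0.4047]
orientation: [2.08, 2.354, 0.001]
force: [0.4, 0.5, 0.1]
opening: 0.0011
```

Call:
{"method": "arm_command", "body": {"motion": [{"slide":[-0.0986,0.0258,0],"turn":[0,0,0]},{"slide":[-0.0986,0.0258,0],"turn":[0,0,0]},{"slide":[-0.0986,0.0258,0],"turn":[0,0,0]},{"slide":[-0.0986,0.0258,0],"turn":[0,0,0]},{"slide":[-0.0986,0.0258,0],"turn":[0,0,0]}]}}

```text
t: 1.77
tool_pos: [0.4286, -0.0036, 0.4048]
orientation: [2.081, 2.353, 0.001]
force: [0.3, 1.1, 0.8]
opening: 0.0004
```

```bash
python3 -c "
from h import *
to(S2W(-55,0,40))"
```

```text
t 1.77 tcp [ 0.4286 -0.0036  0.4048] tip [ 0.4287 -0.0036  0.2188] tipS mm [-111.3  193.9  141.8] F [0.29 1.06 0.84] op 0.0004 
xang 1.6932 z [ 5.e-04  1.e-04 -1.e+00] q [-0.13 -0.35  1.93  0.    1.56 -1.82]
slide units [-0.4841  0.143   0.2546]
```

Call:
{"method": "arm_command", "body": {"motion": [{"slide":[-0.0968,0.0286,0],"turn":[0,0,0]},{"slide":[-0.0968,0.0286,0],"turn":[0,0,0]},{"slide":[-0.0968,0.0286,0],"turn":[0,0,0]},{"slide":[-0.0968,0.0286,0],"turn":[0,0,0]},{"slide":[-0.0968,0.0286,0],"turn":[0,0,0]}]}}

```text
t: 2.18
tool_pos: [0.5101, -0.1884, 0.4044]
orientation: [-2.081, -2.353, -0.0]
force: [0.7, 0.9, -0.2]
opening: -0.0
```

Call:
{"method": "arm_command", "body": {"motion": [{"slide":[0,0,0.06],"turn":[0,0,0]},{"slide":[0,0,0.06],"turn":[0,0,0]},{"slide":[0,0,0.06],"turn":[0,0,0]},{"slide":[0,0,0.06],"turn":[0,0,0]},{"slide":[0,0,0],"turn":[0,0,0]}]}}

```text
t: 2.6
tool_pos: [0.5078, -0.1855, 0.3028]
orientation: [-2.075, -2.347, 0.004]
force: [-0.4, 0.0, -1.6]
opening: 0.0006
```

```bash
python3 -c "
from h import *
to(S2W(-55,0,12))
from plant import robot
for n in('top','scene'):
    p=robot.read_camera(n)['pixels'];cv2.imwrite(f'pics/{n}1.png',p)
    q=p[150:330,330:490] if n=='top' else p[200:350,190:360]
    cv2.imwrite(f'pics/{n}1c.png',cv2.resize(q,None,fx=3.3,fy=3.3,interpolation=2))
"
```

```text
t 2.6 tcp [ 0.5078 -0.1855  0.3028] tip [ 0.5063 -0.1848  0.1168] tipS mm [-57.4   4.4  39.8] F [-0.42  0.04 -1.59] op 0.0006 
xang 1.6937 z [-0.0084  0.004  -1.    ] q [-0.45  0.05  1.77  0.    1.34 -2.14]
slide units [-0.0112  0.0066  0.0693]
```

View pics/top1c.png

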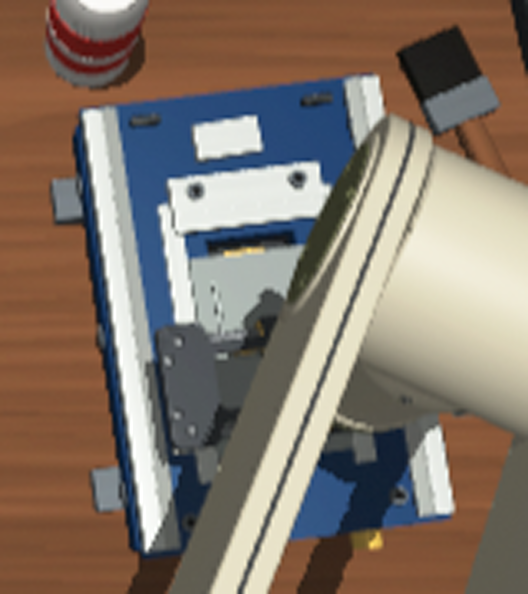

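View pics/scene1c.png

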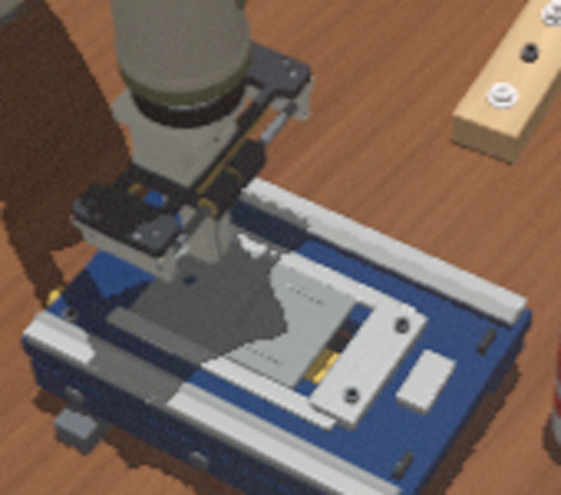

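Call:
{"method": "arm_command", "body": {"motion": [{"slide":[-0.006,0.003,0.017],"turn":[0,0,0]},{"slide":[-0.005,0.003,0.017],"turn":[0,0,0]},{"slide":[0,0,0.017],"turn":[0,0,0]},{"slide":[0,0,0.017],"turn":[0,0,0]},{"slide":[0,0,0],"turn":[0,0,0]}]}}

```text
t: 3.12
tool_pos: [0.5123, -0.1901, 0.2799]
orientation: [-2.075, -2.356, 0.001]
force: [-0.6, -0.7, -0.9]
opening: 0.0002
```

```bash
python3 -c "
from h import *
to(S2W(-42,0,12))"
```

```text
t 3.12 tcp [ 0.5123 -0.1901  0.2799] tip [ 0.5119 -0.1899  0.0939] tipS mm [-52.4  -1.5  16.9] F [-0.62 -0.68 -0.94] op 0.0002 
xang 1.6977 z [-1.9e-03  9.0e-04 -1.0e+00] q [-0.45  0.08  1.77 -0.    1.29 -2.15]
slide units [0.0037 0.0261 0.0123]
```

Call:
{"method": "arm_command", "body": {"motion": [{"slide":[0.003,0.004,0.002],"turn":[0,0,0]},{"slide":[0,0.004,0],"turn":[0,0,0]},{"slide":[0,0.004,0],"turn":[0,0,0]},{"slide":[0,0,0],"turn":[0,0,0]},{"slide":[0,0,0],"turn":[0,0,0]}]}}

```text
t: 3.53
tool_pos: [0.5177, -0.1885, 0.2811]
orientation: [2.075, 2.358, 0.0]
force: [1.1, 0.7, -0.2]
opening: 0.0001
```

```bash
python3 -c "
from h import *
to(S2W(-42,0,12))"
```

```text
t 3.53 tcp [ 0.5177 -0.1885  0.2811] tip [ 0.5178 -0.1885  0.0951] tipS mm [-46.5  -0.8  18.1] F [ 1.1   0.73 -0.16] op 0.0001 
xang 1.6982 z [ 5.e-04 -2.e-04 -1.e+00] q [-0.44  0.09  1.76  0.    1.29 -2.14]
slide units [0.0021 0.0112 0.0152]
```

Call:
{"method": "arm_command", "body": {"motion": [{"slide":[0.002,0,0.008],"turn":[0,0,0]},{"slide":[0,0,0.008],"turn":[0,0,0]},{"slide":[0,0,0],"turn":[0,0,0]},{"slide":[0,0,0],"turn":[0,0,0]},{"slide":[0,0,0],"turn":[0,0,0]}]}}

```text
t: 3.95
tool_pos: [0.5172, -0.1877, 0.2742]
orientation: [-2.076, -2.358, 0.0]
force: [-0.3, 0.5, 0.3]
opening: 0.0002
```

```bash
python3 -c "
from h import *
to(S2W(-42,0,12))"
```

```text
t 3.95 tcp [ 0.5172 -0.1877  0.2742] tip [ 0.5172 -0.1877  0.0882] tipS mm [-47.    0.1  11.2] F [-0.33  0.5   0.28] op 0.0002 
xang 1.698 z [-2.e-04  1.e-04 -1.e+00] q [-0.44  0.1   1.77 -0.    1.28 -2.14]
slide units [-0.0001  0.0124 -0.002 ]
```

Call:
{"method": "arm_command", "body": {"motion": [{"slide":[0,0.016,0],"turn":[0,0,0]},{"slide":[0,0.016,0],"turn":[0,0,0]},{"slide":[0,0.016,0],"turn":[0,0,0]},{"slide":[0,0.014,0],"turn":[0,0,0]},{"slide":[0,0.01,0],"turn":[0,0,0]}]}}

```text
t: 4.37
tool_pos: [0.5467, -0.184, 0.2744]
orientation: [2.075, 2.358, -0.0]
force: [-1.7, -0.9, 2.4]
opening: 0.0
```

Call:
{"method": "arm_command", "body": {"motion": [{"slide":[0,0.005,0],"turn":[0,0,0]},{"slide":[0,0,0],"turn":[0,0,0]},{"slide":[0,0.004,0],"turn":[0,0,0]},{"slide":[0,0,0],"turn":[0,0,0]},{"slide":[0,0,0],"turn":[0,0,0]}]}}

```text
t: 4.78
tool_pos: [0.5495, -0.1836, 0.2743]
orientation: [2.076, 2.358, 0.0]
force: [-0.8, -0.1, -0.3]
opening: 0.0003
```

```bash
python3 -c "
from h import *
st()"
```

```text
t 4.78 tcp [ 0.5495 -0.1836  0.2743] tip [ 0.5495 -0.1836  0.0883] tipS mm [-14.4   0.   11.3] F [-0.85 -0.06 -0.25] op 0.0003 
xang 1.698 z [ 2.e-04  1.e-04 -1.e+00] q [-0.41  0.17  1.68  0.    1.28 -2.11]
```

Call:
{"method": "arm_command", "body": {"motion": [{"slide":[0,0.005,0],"turn":[0,0,0]},{"slide":[0,0.0035,0],"turn":[0,0,0]},{"slide":[0,0,0],"turn":[0,0,0]},{"slide":[0,0,0],"turn":[0,0,0]},{"slide":[0,0,0],"turn":[0,0,0]}]}}

```text
t: 5.2
tool_pos: [0.5529, -0.1832, 0.2744]
orientation: [2.076, 2.358, 0.0]
force: [0.1, -0.4, 0.0]
opening: 0.0004
```

Call:
{"method": "arm_command", "body": {"motion": [{"slide":[0,0.0025,0],"turn":[0,0,0]},{"slide":[0,0,0],"turn":[0,0,0]},{"slide":[0,0,0],"turn":[0,0,0]},{"slide":[0,0,0],"turn":[0,0,0]},{"slide":[0,0,0],"turn":[0,0,0]}]}}

```text
t: 5.62
tool_pos: [0.5538, -0.1831, 0.2744]
orientation: [2.076, 2.358, -0.0]
force: [-1.1, -0.1, 0.5]
opening: 0.0006
```

```bash
python3 -c "
from h import *
st()"
```

```text
t 5.62 tcp [ 0.5538 -0.1831  0.2744] tip [ 0.5538 -0.1831  0.0884] tipS mm [-10.   -0.   11.4] F [-1.13 -0.1   0.51] op 0.0006 
xang 1.698 z [ 1.e-04 -1.e-04 -1.e+00] q [-0.41  0.18  1.67 -0.    1.28 -2.11]
```

Call:
{"method": "arm_command", "body": {"motion": [{"slide":[0,0.002,0],"turn":[0,0,0]},{"slide":[0,0,0],"turn":[0,0,0]},{"slide":[0,0,0],"turn":[0,0,0]},{"slide":[0,0,0],"turn":[0,0,0]},{"slide":[0,0,0],"turn":[0,0,0]}]}}

```text
t: 6.03
tool_pos: [0.5546, -0.183, 0.2744]
orientation: [2.076, 2.358, -0.0]
force: [-0.7, -0.6, 1.0]
opening: 0.0005
```

Call:
{"method": "arm_command", "body": {"motion": [{"slide":[0,0.002,0],"turn":[0,0,0]},{"slide":[0,0,0],"turn":[0,0,0]},{"slide":[0,0,0],"turn":[0,0,0]},{"slide":[0,0,0],"turn":[0,0,0]},{"slide":[0,0,0],"turn":[0,0,0]}]}}

```text
t: 6.45
tool_pos: [0.5552, -0.1829, 0.2743]
orientation: [-2.075, -2.358, 0.001]
force: [-5.0, -1.1, 3.7]
opening: 0.0002
```

```bash
python3 -c "
from h import *
st()
from plant import robot
for n in('top','scene'):
    p=robot.read_camera(n)['pixels'];cv2.imwrite(f'pics/{n}2.png',p)
    q=p[150:330,330:490] if n=='top' else p[230:350,200:340]
    cv2.imwrite(f'pics/{n}2c.png',cv2.resize(q,None,fx=3.3 if n=='top' else 5,fy=3.3 if n=='top' else 5,interpolation=2))
"
```

```text
t 6.45 tcp [ 0.5552 -0.1829  0.2743] tip [ 0.5551 -0.1829  0.0883] tipS mm [-8.8  0.  11.3] F [-5.01 -1.07  3.7 ] op 0.0002 
xang 1.698 z [-7.e-04  0.e+00 -1.e+00] q [-0.41  0.19  1.67 -0.    1.29 -2.1 ]
```

View pics/scene2c.png

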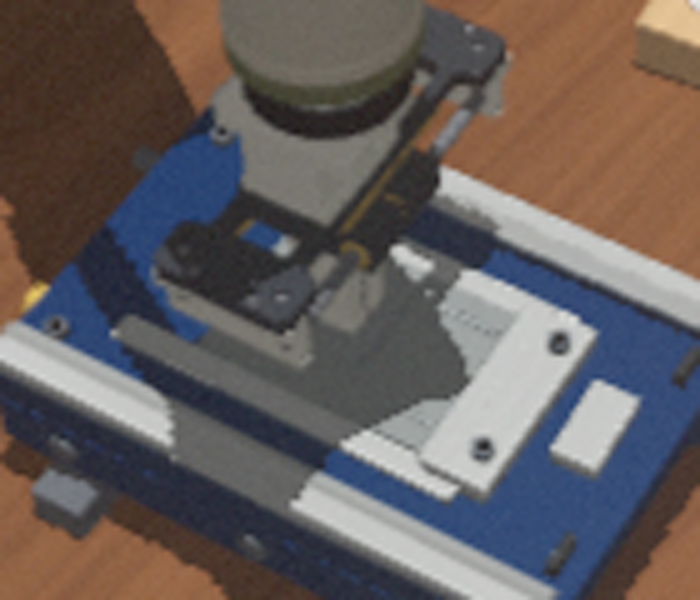

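Call:
{"method": "arm_command", "body": {"motion": [{"slide":[0,0.001,0],"turn":[0,0,0]},{"slide":[0,0,0],"turn":[0,0,0]},{"slide":[0,0,0],"turn":[0,0,0]},{"slide":[0,0,0],"turn":[0,0,0]},{"slide":[0,0,0],"turn":[0,0,0]}]}}

```text
t: 6.97
tool_pos: [0.5553, -0.1829, 0.2743]
orientation: [-2.075, -2.357, 0.002]
force: [-6.8, -0.6, 5.0]
opening: -0.0
```

Call:
{"method": "arm_command", "body": {"motion": [{"slide":[0,-0.005,0],"turn":[0,0,0]},{"slide":[0,-0.005,0],"turn":[0,0,0]},{"slide":[0,-0.01,0],"turn":[0,0,0]},{"slide":[0,-0.01,0],"turn":[0,0,0]},{"slide":[0,-0.01,-0.02],"turn":[0,0,0]}]}}

```text
t: 7.38
tool_pos: [0.5389, -0.1845, 0.2807]
orientation: [-2.074, -2.356, 0.001]
force: [0.1, -1.0, -0.5]
opening: 0.0007
```

Call:
{"method": "arm_command", "body": {"motion": [{"slide":[0,0,-0.05],"turn":[0,0,0]},{"slide":[0,0,-0.08],"turn":[0,0,0]},{"slide":[0.04,0,-0.09],"turn":[0,0,0]},{"slide":[0.1,0,0],"turn":[0,0,0]},{"slide":[0.1,0,0],"turn":[0,0,0]}], "gripper": 38}}

```text
t: 7.8
tool_pos: [0.5282, -0.09, 0.3745]
orientation: [2.075, 2.35, 0.005]
force: [0.9, -0.0, -0.2]
opening: 0.029
```

```bash
python3 -c "
from h import *
to([.5252,.2422,.12])"
```

```text
t 7.8 tcp [ 0.5282 -0.09    0.3745] tip [ 0.5294 -0.0903  0.1886] tipS mm [-22.5  95.1 111.6] F [ 0.88 -0.02 -0.22] op 0.029 
xang 1.6949 z [ 0.0068 -0.0018 -1.    ] q [-0.26 -0.03  1.71  0.    1.46 -1.96]
slide units [0.8266 0.0914 0.1698]
```

Call:
{"method": "arm_command", "body": {"motion": [{"slide":[0.1,0.012,0],"turn":[0,0,0]},{"slide":[0.1,0.012,0],"turn":[0,0,0]},{"slide":[0.1,0.012,0],"turn":[0,0,0]},{"slide":[0.1,0.012,0],"turn":[0,0,0]},{"slide":[0.1,0.012,0],"turn":[0,0,0]}]}}

```text
t: 8.22
tool_pos: [0.5255, 0.1136, 0.3713]
orientation: [2.075, 2.357, 0.002]
force: [0.8, -1.7, -0.1]
opening: 0.035
```

Call:
{"method": "arm_command", "body": {"motion": [{"slide":[0.1,0.01,0],"turn":[0,0,0]},{"slide":[0.1,0.01,0],"turn":[0,0,0]},{"slide":[0.07,0.01,0],"turn":[0,0,0]},{"slide":[0,0,0],"turn":[0,0,0]},{"slide":[0,0,0],"turn":[0,0,0]}]}}

```text
t: 8.63
tool_pos: [0.5239, 0.2219, 0.3708]
orientation: [2.072, 2.361, 0.001]
force: [0.1, -0.5, -0.5]
opening: 0.0357
```

```bash
python3 -c "
from h import *
to([.5252,.2422,.08])
from plant import robot
for n in('top','scene'):
    p=robot.read_camera(n)['pixels'];cv2.imwrite(f'pics/{n}3.png',p)
p=cv2.imread('pics/top3.png');cv2.imwrite('pics/top3c.png',cv2.resize(p[195:300,375:465],None,fx=5.5,fy=5.5,interpolation=2))
"
```

```text
t 8.63 tcp [0.5239 0.2219 0.3708] tip [0.524  0.2219 0.1848] tipS mm [ 11.8 405.5 107.8] F [ 0.11 -0.5  -0.55] op 0.0357 
xang 1.7011 z [ 4.e-04  1.e-04 -1.e+00] q [ 0.31  0.06  1.62 -0.    1.46 -1.39]
slide units [0.0499 0.0095 0.2621]
```

View pics/scene3.png

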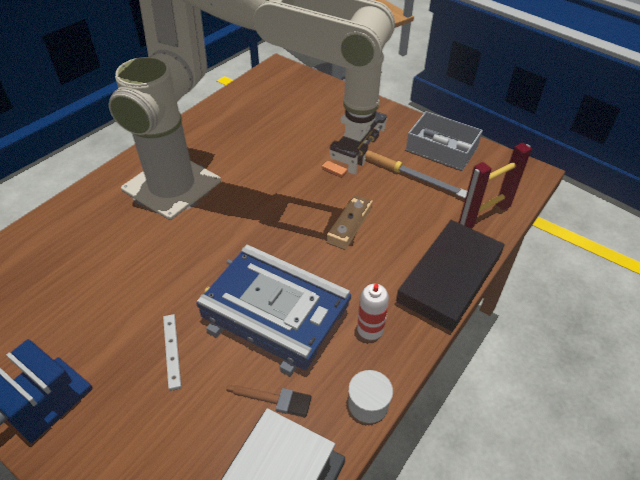

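View pics/top3c.png

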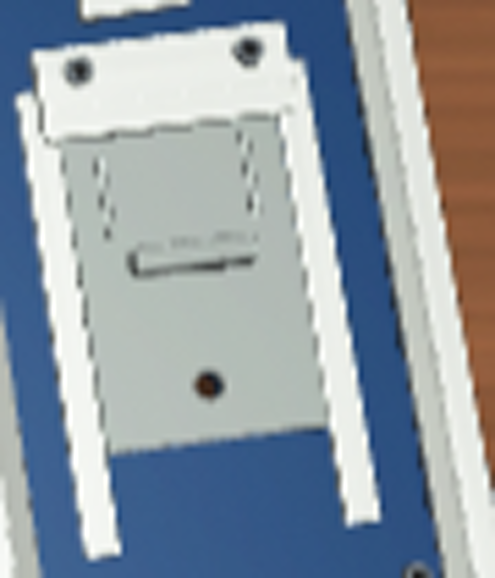

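```bash
python3 -c "
from h import *
p=cv2.imread('pics/scene3.png');cv2.imwrite('pics/scene3c.png',cv2.resize(p[270:310,235:285],None,fx=12,fy=12,interpolation=2))
u=unc((209,384),5.5,(375,195));print(u,atz('top',u,.0825),W2S(atz('top',u,.0825)))"
```

```text
[412.59090909 264.40909091] [ 0.51700204 -0.18731152  0.0825    ] [-0.04709047  0.00046536  0.0055    ]
```

View pics/scene3c.png

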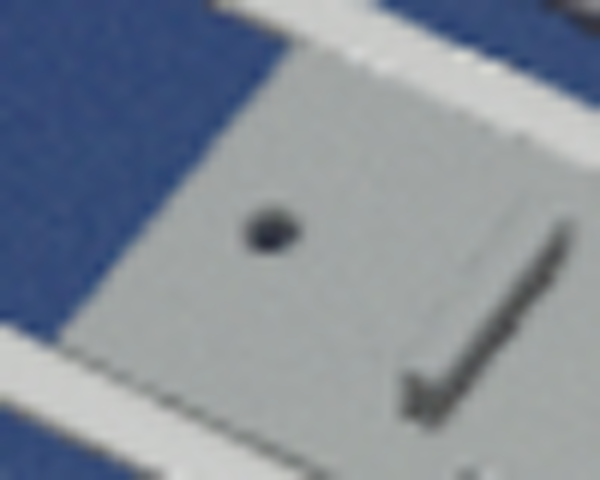

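Call:
{"method": "arm_command", "body": {"motion": [{"slide":[0.05,0.0,0.05],"turn":[0,0,0]},{"slide":[0,0.006,0.07],"turn":[0,0,0]},{"slide":[0,0,0.07],"turn":[0,0,0]},{"slide":[0,0,0.07],"turn":[0,0,0]},{"slide":[0,0,0],"turn":[0,0,0]}]}}

```text
t: 9.15
tool_pos: [0.522, 0.2382, 0.2601]
orientation: [-2.075, -2.353, 0.014]
force: [-1.8, -0.5, -1.3]
opening: 0.0353
```

```bash
python3 -c "
from h import *
to([.5252,.2422,.06])"
```

```text
t 9.15 tcp [0.522  0.2382 0.2601] tip [0.5203 0.2375 0.0741] tipS mm [ 10.2 421.4  -2.9] F [-1.81 -0.45 -1.28] op 0.0353 
xang 1.6959 z [-0.0092 -0.0035 -1.    ] q [ 0.34  0.18  1.71 -0.    1.27 -1.36]
slide units [0.0102 0.0139 0.0351]
```

Call:
{"method": "arm_command", "body": {"motion": [{"slide":[0,0,0],"turn":[0,0,0]},{"slide":[0,0,0],"turn":[0,0,0]},{"slide":[0,0,0],"turn":[0,0,0]},{"slide":[0,0,0],"turn":[0,0,0]},{"slide":[0,0,0],"turn":[0,0,0]}]}}

```text
t: 9.57
tool_pos: [0.5249, 0.2407, 0.2683]
orientation: [2.075, 2.357, 0.004]
force: [-1.0, 0.4, -0.5]
opening: 0.0353
```

```bash
python3 -c "
from h import *
print(tri(unc((209,384),5.5,(375,195)),unc((272,231),12,(235,270))))
to([.5252,.2422,.06])
from plant import robot
for n in('top','scene'):
    p=robot.read_camera(n)['pixels'];cv2.imwrite(f'pics/{n}4.png',p)
    q=p[220:300,190:290] if n=='top' else p[140:240,310:410]
    cv2.imwrite(f'pics/{n}4c.png',cv2.resize(q,None,fx=6,fy=6,interpolation=2))
"
```

```text
(array([ 0.51728092, -0.18756748,  0.08080707]), array([-0.04415338, -0.04731642, -0.07154733,  0.00188591]))
t 9.57 tcp [0.5249 0.2407 0.2683] tip [0.5254 0.2409 0.0823] tipS mm [ 15.7 424.2   5.3] F [-1.01  0.37 -0.51] op 0.0353 
xang 1.6979 z [ 0.0029  0.001  -1.    ] q [ 0.34  0.17  1.7  -0.    1.27 -1.36]
slide units [ 0.0032 -0.0004  0.0557]
```

View pics/scene4c.png

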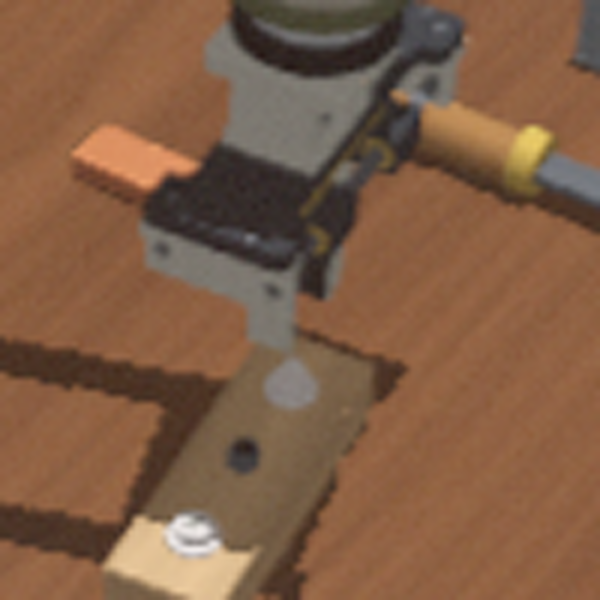

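View pics/top4c.png

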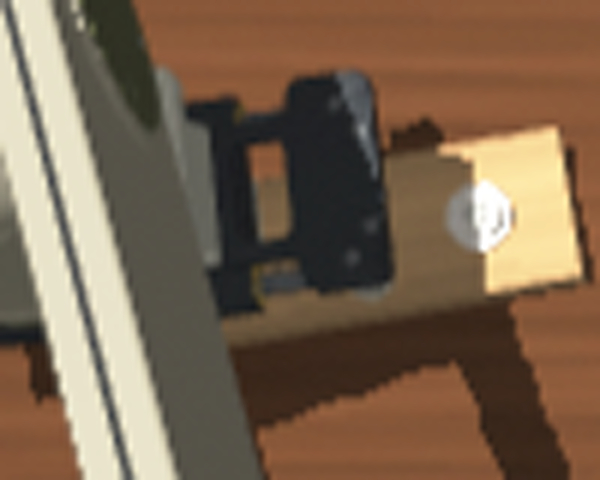

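Call:
{"method": "arm_command", "body": {"motion": [{"slide":[0.002,0,0.03],"turn":[0,0,0]},{"slide":[0,0,0.03],"turn":[0,0,0]},{"slide":[0,0,0.02],"turn":[0,0,0]},{"slide":[0,0,0.01],"turn":[0,0,0]},{"slide":[0,0,0],"turn":[0,0,0]}]}}

```text
t: 10.08
tool_pos: [0.5231, 0.2411, 0.2278]
orientation: [-2.074, -2.357, 0.005]
force: [-0.4, -0.2, -0.4]
opening: 0.0354
```

Call:
{"method": "arm_command", "body": {"motion": [{"slide":[0,0,0.006],"turn":[0,0,0]},{"slide":[0,0,0],"turn":[0,0,0]},{"slide":[0,0,0],"turn":[0,0,0]},{"slide":[0,0,0],"turn":[0,0,0]},{"slide":[0,0,0],"turn":[0,0,0]}]}}

```text
t: 10.5
tool_pos: [0.5243, 0.2415, 0.2284]
orientation: [2.075, 2.358, 0.001]
force: [-0.2, 0.3, 0.1]
opening: 0.0352
```

```bash
python3 -c "
from h import *
to([.5252,.2422,.0385])"
```

```text
t 10.5 tcp [0.5243 0.2415 0.2284] tip [0.5245 0.2415 0.0424] tipS mm [ 14.8 424.9 -34.6] F [-0.24  0.25  0.08] op 0.0352 
xang 1.698 z [ 8.e-04  3.e-04 -1.e+00] q [ 0.34  0.22  1.72 -0.    1.2  -1.36]
slide units [0.0014 0.002  0.0099]
```

Down 3.6 mm more, then close on the collar.

Call:
{"method": "arm_command", "body": {"motion": [{"slide":[0.001,0.002,0.005],"turn":[0,0,0]},{"slide":[0,0,0.004],"turn":[0,0,0]},{"slide":[0,0,0],"turn":[0,0,0]},{"slide":[0,0,0],"turn":[0,0,0]},{"slide":[0,0,0],"turn":[0,0,0]}]}}

```text
t: 10.92
tool_pos: [0.5248, 0.2419, 0.2243]
orientation: [-2.076, -2.358, 0.0]
force: [-0.1, -0.5, -0.5]
opening: 0.0355
```

```bash
python3 -c "
from h import *
to([.5252,.2422,.0385])"
```

```text
t 10.92 tcp [0.5248 0.2419 0.2243] tip [0.5248 0.2419 0.0383] tipS mm [ 15.2 425.2 -38.7] F [-0.11 -0.45 -0.45] op 0.0355 
xang 1.6979 z [-2.e-04 -0.e+00 -1.e+00] q [ 0.34  0.23  1.72  0.    1.19 -1.35]
slide units [ 0.0007  0.0011 -0.0006]
```

Call:
{"method": "arm_command", "body": {"motion": [{"slide":[0,0,0],"turn":[0,0,0]},{"slide":[0,0,0],"turn":[0,0,0]},{"slide":[0,0,0],"turn":[0,0,0]},{"slide":[0,0,0],"turn":[0,0,0]},{"slide":[0,0,0],"turn":[0,0,0]}], "gripper": 0, "grip_force": 25}}

```text
t: 11.33
tool_pos: [0.5249, 0.2419, 0.2244]
orientation: [2.076, 2.358, 0.0]
force: [-0.5, 0.1, 0.4]
opening: 0.0167
```

```bash
python3 -c "
from h import *
st()"
```

```text
t 11.33 tcp [0.5249 0.2419 0.2244] tip [0.5249 0.2419 0.0384] tipS mm [ 15.3 425.2 -38.6] F [-0.49  0.13  0.37] op 0.0167 
xang 1.6981 z [ 1.e-04  0.e+00 -1.e+00] q [ 0.34  0.23  1.72 -0.    1.19 -1.35]
```

Call:
{"method": "arm_command", "body": {"motion": [{"slide":[0,0,-0.01],"turn":[0,0,0]},{"slide":[0,0,-0.03],"turn":[0,0,0]},{"slide":[0,0,-0.05],"turn":[0,0,0]},{"slide":[0,0,-0.07],"turn":[0,0,0]},{"slide":[0,0,-0.07],"turn":[0,0,0]}]}}

```text
t: 11.75
tool_pos: [0.5245, 0.2418, 0.3177]
orientation: [-2.075, -2.358, 0.002]
force: [-0.7, -0.1, 0.7]
opening: 0.0166
```

Call:
{"method": "arm_command", "body": {"motion": [{"slide":[-0.05,0,-0.07],"turn":[0,0,0]},{"slide":[-0.08,0,-0.03],"turn":[0,0,0]},{"slide":[-0.08,0,0],"turn":[0,0,0]},{"slide":[-0.08,0,0],"turn":[0,0,0]},{"slide":[-0.05,0,0],"turn":[0,0,0]}]}}

```text
t: 12.17
tool_pos: [0.5424, 0.1046, 0.3584]
orientation: [2.075, 2.356, 0.002]
force: [0.1, -0.2, 0.2]
opening: 0.0166
```

```bash
python3 -c "
from h import *
to([.5171,-.1874,.18])
from plant import robot
for n in('scene','top'):
    p=robot.read_camera(n)['pixels'];cv2.imwrite(f'pics/{n}5.png',p)
cv2.imwrite('pics/scene5c.png',cv2.resize(cv2.imread('pics/scene5.png')[100:260,250:410],None,fx=3.7,fy=3.7,interpolation=2))
"
```

```text
t 12.17 tcp [0.5424 0.1046 0.3584] tip [0.5428 0.1045 0.1724] tipS mm [ 15.6 286.6  95.4] F [ 0.07 -0.25  0.19] op 0.0166 
xang 1.6972 z [ 2.4e-03 -7.0e-04 -1.0e+00] q [ 0.1   0.03  1.68 -0.    1.43 -1.6 ]
slide units [-0.7158 -0.1558 -0.0187]
```

View pics/scene5c.png

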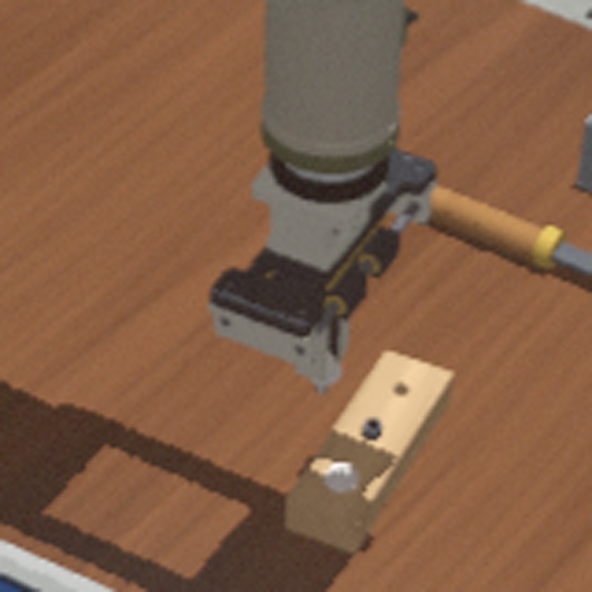

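```bash
python3 -c "
from h import *
p=cv2.imread('pics/scene5.png');cv2.imwrite('pics/scene5d.png',cv2.resize(p[170:215,315:365],None,fx=12,fy=12,interpolation=2))
p=cv2.imread('pics/top5.png');cv2.imwrite('pics/top5d.png',cv2.resize(p[180:290,230:350],None,fx=5,fy=5,interpolation=2))
f=proj('scene',[.5428,.1045,.171]);print(f)"
```

```text
[[336.46450071 199.41266292]]
```

View pics/scene5d.png

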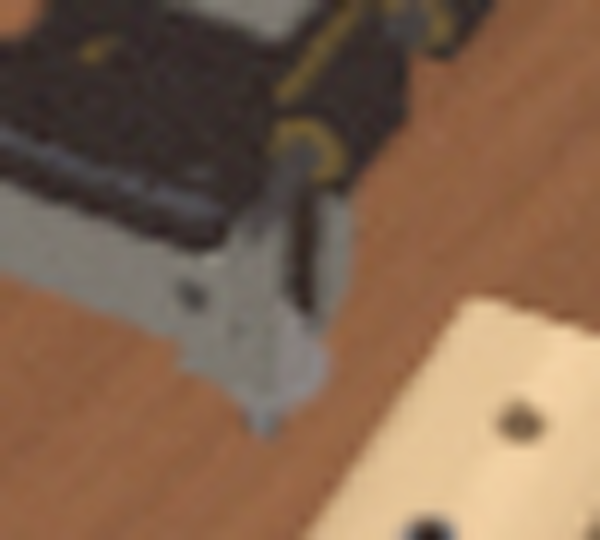

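View pics/top5d.png

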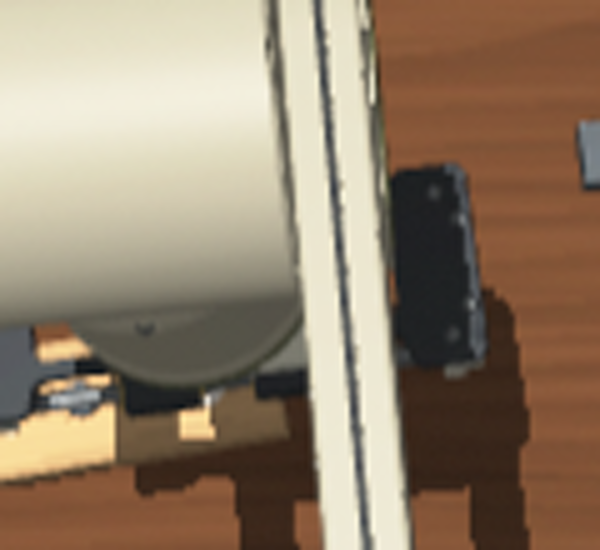

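```bash
python3 -c "
from h import *
s=unc((263,432),12,(315,170));print(s)
for z in (.149,.169,.172):print(z,proj('scene',[.5428,.1045,z]))
for d in ((.005,0,0),(0,.005,0)):print(proj('scene',np.array([.5428,.1045,.149])+d))"
```

```text
[336.45833333 205.54166667]
0.149 [[336.23124059 205.54622261]]
0.169 [[336.44307532 199.97604221]]
0.172 [[336.4752301  199.13053437]]
[[337.80115526 206.3557301 ]]
[[337.34306937 204.46994681]]
```

Call:
{"method": "arm_command", "body": {"motion": [{"slide":[-0.1,-0.022,0],"turn":[0,0,0]},{"slide":[-0.1,-0.022,0],"turn":[0,0,0]},{"slide":[-0.1,-0.022,0],"turn":[0,0,0]},{"slide":[-0.1,-0.022,0],"turn":[0,0,0]},{"slide":[-0.1,-0.022,0],"turn":[0,0,0]}]}}

```text
t: 12.68
tool_pos: [0.5235, -0.0977, 0.3574]
orientation: [2.074, 2.359, 0.001]
force: [1.2, 1.1, -1.1]
opening: 0.0163
```

Call:
{"method": "arm_command", "body": {"motion": [{"slide":[-0.08,-0.02,0],"turn":[0,0,0]},{"slide":[-0.08,-0.02,0],"turn":[0,0,0]},{"slide":[-0.04,-0.004,0],"turn":[0,0,0]},{"slide":[0,0,0],"turn":[0,0,0]},{"slide":[0,0,0],"turn":[0,0,0]}]}}

```text
t: 13.1
tool_pos: [0.5167, -0.1786, 0.3569]
orientation: [2.077, 2.356, 0.001]
force: [0.4, 0.7, -0.1]
opening: 0.017
```

```bash
python3 -c "
from h import *
to([.5171,-.1874,.112])"
```

```text
t 13.1 tcp [ 0.5167 -0.1786  0.3569] tip [ 0.5168 -0.1785  0.1709] tipS mm [-46.2   9.2  93.9] F [ 0.4   0.67 -0.11] op 0.017 
xang 1.6965 z [ 6.e-04  4.e-04 -1.e+00] q [-0.43  0.01  1.7   0.    1.43 -2.12]
slide units [-0.0222 -0.0021  0.1473]
```

Call:
{"method": "arm_command", "body": {"motion": [{"slide":[-0.0222,-0.002,0.03],"turn":[0,0,0]},{"slide":[0,0,0.04],"turn":[0,0,0]},{"slide":[0,0,0.04],"turn":[0,0,0]},{"slide":[0,0,0.02],"turn":[0,0,0]},{"slide":[0,0,0],"turn":[0,0,0]}]}}

```text
t: 13.52
tool_pos: [0.5161, -0.1861, 0.3012]
orientation: [-2.071, -2.356, 0.002]
force: [-0.0, -0.6, -0.2]
opening: 0.0168
```

Call:
{"method": "arm_command", "body": {"motion": [{"slide":[0,0,0],"turn":[0,0,0]},{"slide":[0,0,0],"turn":[0,0,0]},{"slide":[0,0,0],"turn":[0,0,0]},{"slide":[0,0,0],"turn":[0,0,0]},{"slide":[0,0,0],"turn":[0,0,0]}]}}

```text
t: 13.93
tool_pos: [0.5171, -0.1875, 0.3052]
orientation: [2.075, 2.357, 0.001]
force: [-0.1, 1.2, -0.8]
opening: 0.0169
```

```bash
python3 -c "
from h import *
to([.5172,-.1875,.1])
from plant import robot
p=robot.read_camera('scene')['pixels'];cv2.imwrite('pics/scene6.png',p)
cv2.imwrite('pics/scene6c.png',cv2.resize(p[230:330,200:320],None,fx=6,fy=6,interpolation=2))
print((proj('scene',[.5172,-.1875,.082])-[200,230])*6)
"
```

```text
t 13.93 tcp [ 0.5171 -0.1875  0.3052] tip [ 0.5174 -0.1877  0.1192] tipS mm [-46.8   0.1  42.2] F [-0.07  1.18 -0.77] op 0.0169 
xang 1.6981 z [ 1.3e-03 -6.0e-04 -1.0e+00] q [-0.44  0.07  1.74 -0.    1.33 -2.14]
slide units [ 0.0005 -0.0004  0.0479]
[[342.54685707 350.77007508]]
```

View pics/scene6c.png

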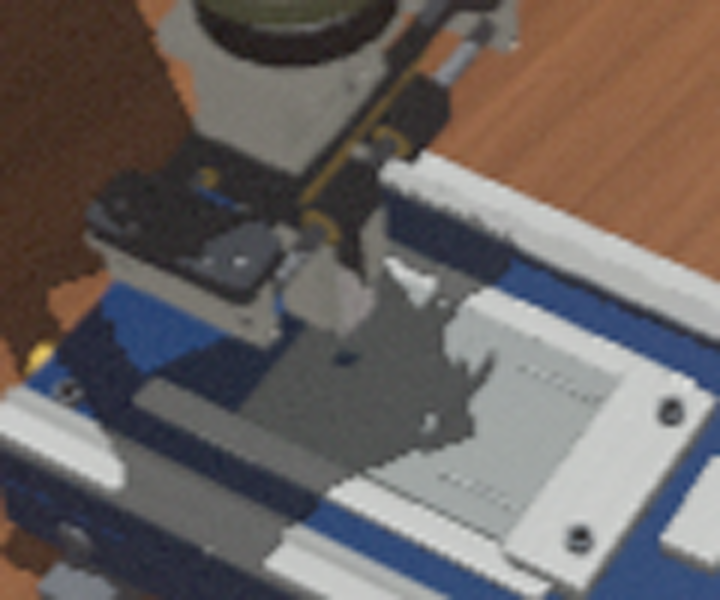

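Call:
{"method": "arm_command", "body": {"motion": [{"slide":[0,0,0.016],"turn":[0,0,0]},{"slide":[0,0,0.016],"turn":[0,0,0]},{"slide":[0,0,0.01],"turn":[0,0,0]},{"slide":[0,0,0],"turn":[0,0,0]},{"slide":[0,0,0],"turn":[0,0,0]}]}}

```text
t: 14.4
tool_pos: [0.5166, -0.1873, 0.2867]
orientation: [-2.075, -2.357, 0.001]
force: [-0.9, -0.1, 0.5]
opening: 0.0161
```

Call:
{"method": "arm_command", "body": {"motion": [{"slide":[0,0,0.006],"turn":[0,0,0]},{"slide":[0,0,0.006],"turn":[0,0,0]},{"slide":[0,0,0.004],"turn":[0,0,0]},{"slide":[0,0,0],"turn":[0,0,0]},{"slide":[0,0,0],"turn":[0,0,0]}]}}

```text
t: 14.82
tool_pos: [0.5168, -0.1874, 0.281]
orientation: [-2.076, -2.358, 0.0]
force: [0.4, 0.1, -0.8]
opening: 0.0164
```

```bash
python3 -c "
from h import *
to([.5172,-.1875,.09])"
```

```text
t 14.82 tcp [ 0.5168 -0.1874  0.281 ] tip [ 0.5168 -0.1874  0.095 ] tipS mm [-47.3   0.4  18. ] F [ 0.36  0.06 -0.79] op 0.0164 
xang 1.698 z [-2.e-04  1.e-04 -1.e+00] q [-0.44  0.09  1.76 -0.    1.29 -2.14]
slide units [-0.0003  0.001   0.0126]
```

Call:
{"method": "arm_command", "body": {"motion": [{"slide":[0,0,0.006],"turn":[0,0,0]},{"slide":[0,0,0.005],"turn":[0,0,0]},{"slide":[0,0,0.003],"turn":[0,0,0]},{"slide":[0,0,0],"turn":[0,0,0]},{"slide":[0,0,0],"turn":[0,0,0]}]}}

```text
t: 15.23
tool_pos: [0.5168, -0.1874, 0.2754]
orientation: [-2.076, -2.358, 0.0]
force: [0.2, 0.1, -0.7]
opening: 0.0169
```

Call:
{"method": "arm_command", "body": {"motion": [{"slide":[0,0,0.003],"turn":[0,0,0]},{"slide":[0,0,0],"turn":[0,0,0]},{"slide":[0,0,0],"turn":[0,0,0]},{"slide":[0,0,0],"turn":[0,0,0]},{"slide":[0,0,0],"turn":[0,0,0]}]}}

```text
t: 15.65
tool_pos: [0.5168, -0.1874, 0.2743]
orientation: [-2.076, -2.358, 0.0]
force: [-0.4, -0.4, -0.4]
opening: 0.0167
```

```bash
python3 -c "
from h import *
st()"
```

```text
t 15.65 tcp [ 0.5168 -0.1874  0.2743] tip [ 0.5168 -0.1874  0.0883] tipS mm [-47.3   0.4  11.3] F [-0.42 -0.43 -0.39] op 0.0167 
xang 1.698 z [-1.e-04  0.e+00 -1.e+00] q [-0.44  0.1   1.77  0.    1.28 -2.14]
```

Call:
{"method": "arm_command", "body": {"motion": [{"slide":[0,0,0.002],"turn":[0,0,0]},{"slide":[0,0,0],"turn":[0,0,0]},{"slide":[0,0,0],"turn":[0,0,0]},{"slide":[0,0,0],"turn":[0,0,0]},{"slide":[0,0,0],"turn":[0,0,0]}]}}

```text
t: 16.07
tool_pos: [0.5169, -0.1875, 0.2735]
orientation: [2.076, 2.358, -0.0]
force: [-0.6, -0.3, -0.6]
opening: 0.017
```

Call:
{"method": "arm_command", "body": {"motion": [{"slide":[0,0,0.002],"turn":[0,0,0]},{"slide":[0,0,0],"turn":[0,0,0]},{"slide":[0,0,0],"turn":[0,0,0]},{"slide":[0,0,0],"turn":[0,0,0]},{"slide":[0,0,0],"turn":[0,0,0]}]}}

```text
t: 16.48
tool_pos: [0.5169, -0.1875, 0.2727]
orientation: [-2.076, -2.358, 0.0]
force: [-0.1, -0.4, -0.4]
opening: 0.0163
```

Call:
{"method": "arm_command", "body": {"motion": [{"slide":[0,0,0.002],"turn":[0,0,0]},{"slide":[0,0,0],"turn":[0,0,0]},{"slide":[0,0,0],"turn":[0,0,0]},{"slide":[0,0,0],"turn":[0,0,0]},{"slide":[0,0,0],"turn":[0,0,0]}]}}

```text
t: 16.9
tool_pos: [0.5168, -0.1874, 0.2719]
orientation: [-2.076, -2.358, -0.0]
force: [-0.5, -0.6, 0.6]
opening: 0.0167
```

Call:
{"method": "arm_command", "body": {"motion": [{"slide":[0,0,0.002],"turn":[0,0,0]},{"slide":[0,0,0],"turn":[0,0,0]},{"slide":[0,0,0],"turn":[0,0,0]},{"slide":[0,0,0],"turn":[0,0,0]},{"slide":[0,0,0],"turn":[0,0,0]}]}}

```text
t: 17.32
tool_pos: [0.5169, -0.1875, 0.2711]
orientation: [-2.076, -2.358, 0.0]
force: [0.2, -0.4, -0.8]
opening: 0.0167
```

Call:
{"method": "arm_command", "body": {"motion": [{"slide":[0,0,0.002],"turn":[0,0,0]},{"slide":[0,0,0],"turn":[0,0,0]},{"slide":[0,0,0],"turn":[0,0,0]},{"slide":[0,0,0],"turn":[0,0,0]},{"slide":[0,0,0],"turn":[0,0,0]}]}}

```text
t: 17.73
tool_pos: [0.5169, -0.1875, 0.2704]
orientation: [2.076, 2.358, -0.0]
force: [-0.5, -1.7, -0.2]
opening: 0.0169
```

Call:
{"method": "arm_command", "body": {"motion": [{"slide":[0,0,0.0015],"turn":[0,0,0]},{"slide":[0,0,0],"turn":[0,0,0]},{"slide":[0,0,0],"turn":[0,0,0]},{"slide":[0,0,0],"turn":[0,0,0]},{"slide":[0,0,0],"turn":[0,0,0]}]}}

```text
t: 18.15
tool_pos: [0.5169, -0.1875, 0.2702]
orientation: [2.076, 2.358, -0.0]
force: [-3.7, 0.5, 5.7]
opening: 0.0163
```

```bash
python3 -c "
from h import *
st()
from plant import robot
p=robot.read_camera('scene')['pixels'];cv2.imwrite('pics/scene7.png',p)
cv2.imwrite('pics/scene7c.png',cv2.resize(p[250:310,225:295],None,fx=10,fy=10,interpolation=2))
"
```

```text
t 18.15 tcp [ 0.5169 -0.1875  0.2702] tip [ 0.5169 -0.1875  0.0842] tipS mm [-47.2   0.3   7.2] F [-3.69  0.49  5.65] op 0.0163 
xang 1.698 z [ 0.e+00 -1.e-04 -1.e+00] q [-0.44  0.1   1.77 -0.    1.27 -2.14]
```

View pics/scene7c.png

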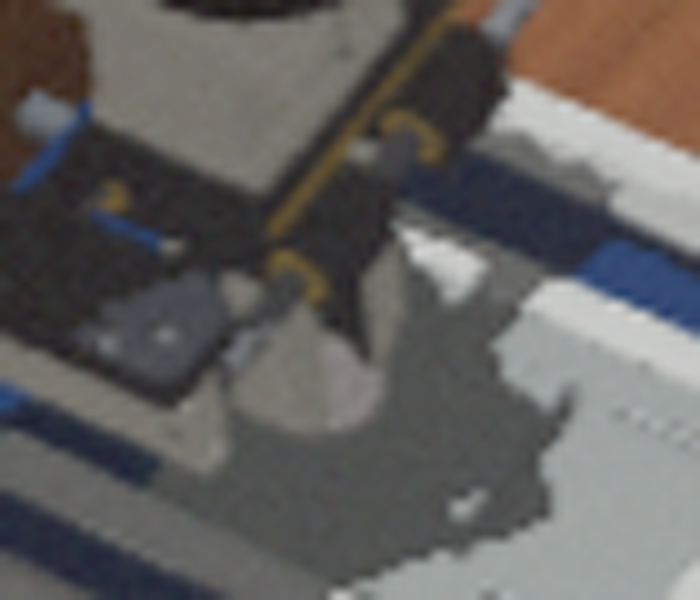

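Call:
{"method": "arm_command", "body": {"motion": [{"slide":[0,0,0.001],"turn":[0,0,0]},{"slide":[0,0,0],"turn":[0,0,0]},{"slide":[0,0,0],"turn":[0,0,0]},{"slide":[0,0,0],"turn":[0,0,0]},{"slide":[0,0,0],"turn":[0,0,0]}]}}

```text
t: 18.62
tool_pos: [0.5169, -0.1875, 0.2702]
orientation: [2.076, 2.358, -0.0]
force: [-4.9, 0.7, 7.9]
opening: 0.0163
```

Call:
{"method": "arm_command", "body": {"motion": [{"slide":[0,0,0],"turn":[0,0,0]},{"slide":[0,0,0],"turn":[0,0,0]},{"slide":[0,0,0],"turn":[0,0,0]},{"slide":[0,0,0],"turn":[0,0,0]},{"slide":[0,0,0],"turn":[0,0,0]}], "gripper": 40}}

```text
t: 19.03
tool_pos: [0.5169, -0.1874, 0.2691]
orientation: [-2.076, -2.358, -0.0]
force: [0.3, -0.3, 0.2]
opening: 0.0369
```

```bash
python3 -c "
from h import *
st()"
```

```text
t 19.03 tcp [ 0.5169 -0.1874  0.2691] tip [ 0.5168 -0.1873  0.0831] tipS mm [-47.3   0.5   6.1] F [ 0.31 -0.27  0.18] op 0.0369 
xang 1.698 z [-2.e-04  2.e-04 -1.e+00] q [-0.44  0.1   1.77  0.    1.27 -2.14]
```

Call:
{"method": "arm_command", "body": {"motion": [{"slide":[0,0,-0.02],"turn":[0,0,0]},{"slide":[0,0,-0.04],"turn":[0,0,0]},{"slide":[0,0,-0.07],"turn":[0,0,0]},{"slide":[0,0,-0.07],"turn":[0,0,0]},{"slide":[0,0,0],"turn":[0,0,0]}]}}

```text
t: 19.45
tool_pos: [0.5185, -0.1882, 0.3566]
orientation: [2.07, 2.351, 0.004]
force: [0.8, -0.1, 1.5]
opening: 0.0371
```

Call:
{"method": "arm_command", "body": {"motion": [{"slide":[0,0,0],"turn":[0,0,0]},{"slide":[0,0,0],"turn":[0,0,0]},{"slide":[0,0,0],"turn":[0,0,0]},{"slide":[0,0,0],"turn":[0,0,0]},{"slide":[0,0,0],"turn":[0,0,0]}], "gripper": 0}}

```text
t: 19.87
tool_pos: [0.5165, -0.1873, 0.348]
orientation: [-2.074, -2.357, 0.001]
force: [0.1, -0.3, 0.0]
opening: 0.0087
```

```bash
python3 -c "
from h import *
st()
from plant import robot
p=robot.read_camera('scene')['pixels'];cv2.imwrite('pics/scene8.png',p)
cv2.imwrite('pics/scene8c.png',cv2.resize(p[250:310,225:295],None,fx=10,fy=10,interpolation=2))
print((proj('scene',[[.5169,-.1874,.0798],[.5169,-.1874,.0983]])-[225,250])*10)
"
```

```text
t 19.87 tcp [ 0.5165 -0.1873  0.348 ] tip [ 0.5161 -0.1871  0.162 ] tipS mm [-47.9   0.8  85. ] F [ 0.14 -0.34  0.03] op 0.0087 
xang 1.698 z [-0.002  0.001 -1.   ] q [-0.44  0.03  1.7   0.    1.42 -2.14]
[[320.95241954 389.25476894]
 [314.91964586 342.63511765]]
```

View pics/scene8c.png

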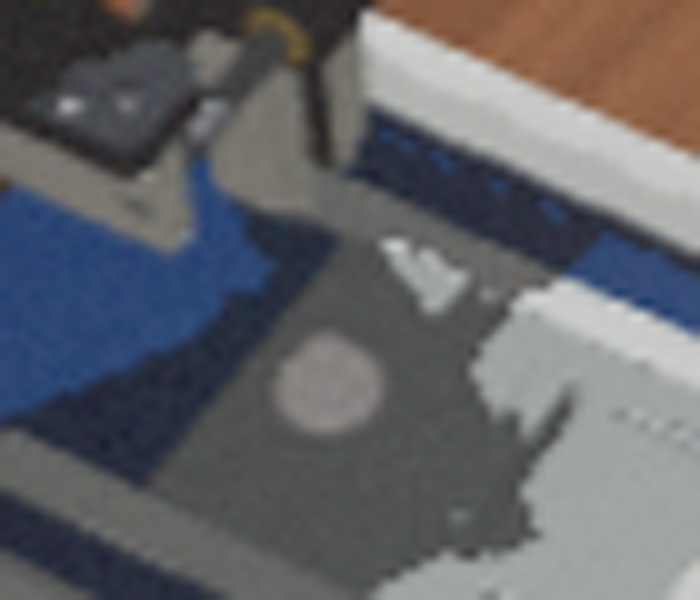

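Call:
{"method": "arm_command", "body": {"motion": [{"slide":[0.1,0,-0.02],"turn":[0,0,0]},{"slide":[0.1,0,0],"turn":[0,0,0]},{"slide":[0.1,0,0],"turn":[0,0,0]},{"slide":[0.1,0,0],"turn":[0,0,0]},{"slide":[0.1,0,0],"turn":[0,0,0]}]}}

```text
t: 20.33
tool_pos: [0.4908, 0.0125, 0.357]
orientation: [-2.076, -2.357, 0.0]
force: [1.2, 0.0, 0.0]
opening: 0.0003
```

Call:
{"method": "arm_command", "body": {"motion": [{"slide":[0.1,0,0],"turn":[0,0,0]},{"slide":[0,0,0],"turn":[0,0,0]},{"slide":[0,0,0],"turn":[0,0,0]},{"slide":[0,0,0],"turn":[0,0,0]},{"slide":[0,0,0],"turn":[0,0,0]}]}}

```text
t: 20.75
tool_pos: [0.4866, 0.0496, 0.3571]
orientation: [2.077, 2.357, -0.001]
force: [1.0, -0.6, -0.5]
opening: 0.0009
```

```bash
python3 -c "
from h import *
st()
from plant import robot
for n in('top','scene'):
    p=robot.read_camera(n)['pixels'];cv2.imwrite(f'pics/{n}9.png',p)
    o=(220,250) if n=='scene' else (375,225)
    cv2.imwrite(f'pics/{n}9c.png',cv2.resize(p[o[1]:o[1]+60,o[0]:o[0]+75],None,fx=8,fy=8,interpolation=2))
    print((proj(n,[[.5169,-.1874,.0798],[.5169,-.1874,.0983]])-o)*8)
"
```

```text
t 20.75 tcp [0.4866 0.0496 0.3571] tip [0.4865 0.0495 0.1711] tipS mm [-47.2 239.2  94.1] F [ 0.98 -0.55 -0.48] op 0.0009 
xang 1.6969 z [-3.e-04 -4.e-04 -1.e+00] q [-0.   -0.15  1.85 -0.    1.44 -1.7 ]
[[299.08131553 316.6450273 ]
 [312.85420614 309.65250552]]
[[296.76193563 311.40381515]
 [291.93571668 274.10809412]]
```

View pics/scene9c.png

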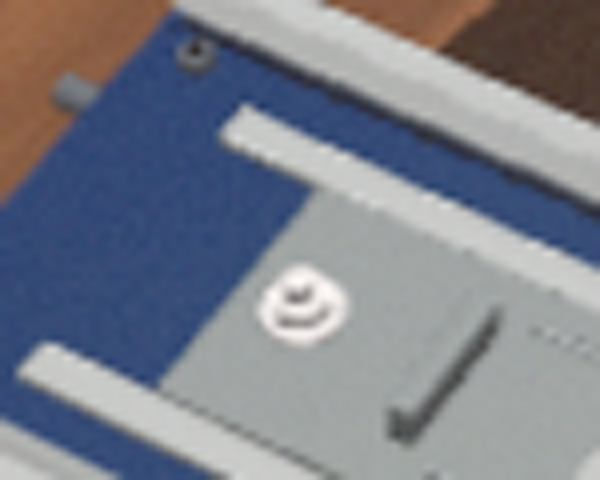

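View pics/top9c.png

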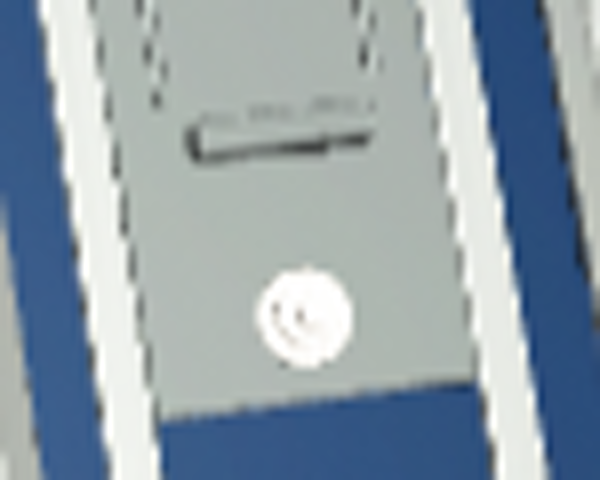

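```bash
python3 -c "
from h import *
a=np.linspace(0,2*np.pi,60)
def circ(c,r,z):return np.c_[c[0]+r*np.cos(a),c[1]+r*np.sin(a),c[2]+z+0*a]
for c in ([.5169,-.1874,.0798],[.5175,-.1872,.081]):
  for n,o in(('scene',(220,250)),('top',(375,225))):
    for nm,z in(('up',.018),('flush',.0101)):
        P=np.vstack([circ(c,.013,0),circ(c,.013,.003),circ(c,.009,.01),circ(c,.0045,z)])
        q=(proj(n,P)-o+.5)*8-.5
        pt=q[-60:]
        print(n,nm,q.min(0).round(),q.max(0).round(),'pin top',pt.min(0).round(),pt.max(0).round())
p=cv2.imread('pics/scene9.png');cv2.imwrite('pics/s9d.png',cv2.resize(p[278:298,247:269],None,fx=25,fy=25,interpolation=2))
p=cv2.imread('pics/scene0.png');cv2.imwrite('pics/s0d.png',cv2.resize(p[218:240,332:354],None,fx=25,fy=25,interpolation=2))
"
```

```text
scene up [256. 267.] [343. 349.] pin top [281. 267.] [311. 291.]
scene flush [256. 271.] [343. 349.] pin top [283. 283.] [313. 307.]
top up [256. 272.] [352. 367.] pin top [299. 297.] [333. 330.]
top flush [256. 272.] [352. 367.] pin top [294. 300.] [326. 333.]
scene up [258. 265.] [345. 348.] pin top [282. 265.] [312. 289.]
scene flush [258. 269.] [345. 348.] pin top [284. 281.] [314. 305.]
top up [256. 269.] [352. 364.] pin top [300. 294.] [333. 327.]
top flush [256. 269.] [352. 364.] pin top [294. 297.] [327. 330.]
```

View pics/s9d.png

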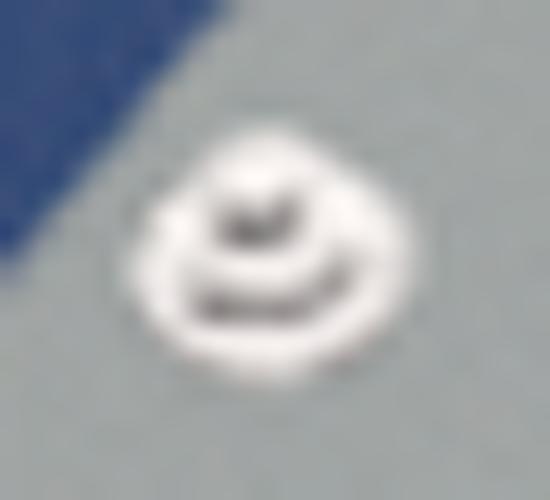

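View pics/s0d.png

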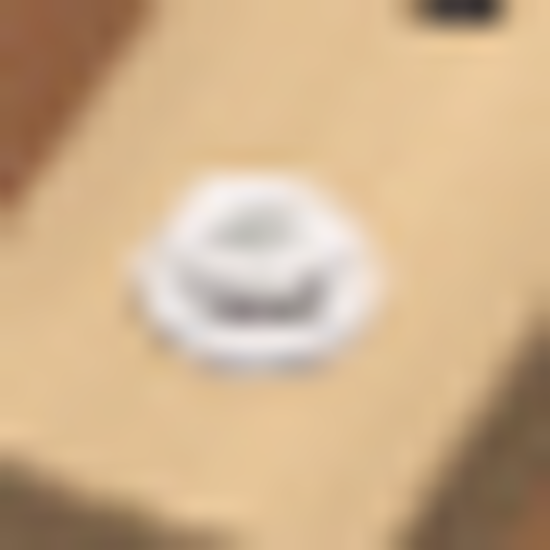

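Call:
{"method": "arm_command", "body": {"motion": [{"slide":[-0.1,0,0],"turn":[0,0,0]},{"slide":[-0.1,0,0],"turn":[0,0,0]},{"slide":[-0.1,0,0],"turn":[0,0,0]},{"slide":[-0.1,0,0],"turn":[0,0,0]},{"slide":[-0.1,0,0],"turn":[0,0,0]}]}}

```text
t: 21.27
tool_pos: [0.5114, -0.151, 0.3574]
orientation: [2.078, 2.356, 0.0]
force: [1.4, -0.5, 0.0]
opening: 0.0007
```

Call:
{"method": "arm_command", "body": {"motion": [{"slide":[-0.1,0,0],"turn":[0,0,0]},{"slide":[0,0,0.04],"turn":[0,0,0]},{"slide":[0,0,0.05],"turn":[0,0,0]},{"slide":[0,0,0.03],"turn":[0,0,0]},{"slide":[0,0,0],"turn":[0,0,0]}]}}

```text
t: 21.68
tool_pos: [0.5153, -0.188, 0.3056]
orientation: [-2.074, -2.352, 0.003]
force: [-0.7, 0.8, -0.9]
opening: 0.0002
```

Call:
{"method": "arm_command", "body": {"motion": [{"slide":[0,0,0],"turn":[0,0,0]},{"slide":[0,0,0],"turn":[0,0,0]},{"slide":[0,0,0],"turn":[0,0,0]},{"slide":[0,0,0],"turn":[0,0,0]},{"slide":[0,0,0],"turn":[0,0,0]}]}}

```text
t: 22.1
tool_pos: [0.5172, -0.1873, 0.3104]
orientation: [2.074, 2.358, 0.001]
force: [-0.8, -0.5, -0.1]
opening: 0.0005
```

```bash
python3 -c "
from h import *
to([.5172,-.1872,.101])"
```

```text
t 22.1 tcp [ 0.5172 -0.1873  0.3104] tip [ 0.5175 -0.1874  0.1244] tipS mm [-46.6   0.3  47.4] F [-0.82 -0.51 -0.08] op 0.0005 
xang 1.6986 z [ 1.5e-03 -8.0e-04 -1.0e+00] q [-0.44  0.06  1.74 -0.    1.34 -2.14]
slide units [ 0.0007 -0.0007  0.0584]
```

Descend to about 1–2 mm above the pin (tip ≈ 0.1015).

Call:
{"method": "arm_command", "body": {"motion": [{"slide":[0,0,0.02],"turn":[0,0,0]},{"slide":[0,0,0.02],"turn":[0,0,0]},{"slide":[0,0,0.01],"turn":[0,0,0]},{"slide":[0,0,0.004],"turn":[0,0,0]},{"slide":[0,0,0],"turn":[0,0,0]}]}}

```text
t: 22.52
tool_pos: [0.5165, -0.1873, 0.2865]
orientation: [-2.075, -2.357, 0.001]
force: [-0.1, 0.3, -0.4]
opening: 0.0004
```

Call:
{"method": "arm_command", "body": {"motion": [{"slide":[0,0,0.002],"turn":[0,0,0]},{"slide":[0,0,0],"turn":[0,0,0]},{"slide":[0,0,0],"turn":[0,0,0]},{"slide":[0,0,0],"turn":[0,0,0]},{"slide":[0,0,0],"turn":[0,0,0]}]}}

```text
t: 22.93
tool_pos: [0.517, -0.1875, 0.2872]
orientation: [2.075, 2.358, 0.0]
force: [-0.8, -0.2, 0.1]
opening: 0.0005
```

```bash
python3 -c "
from h import *
to([.5172,-.1872,.099])"
```

```text
t 22.93 tcp [ 0.517  -0.1875  0.2872] tip [ 0.517  -0.1876  0.1012] tipS mm [-47.1   0.2  24.2] F [-0.77 -0.22  0.08] op 0.0005 
xang 1.698 z [ 4.e-04 -2.e-04 -1.e+00] q [-0.44  0.08  1.76  0.    1.3  -2.14]
slide units [0.0008 0.0005 0.0055]
```

Call:
{"method": "arm_command", "body": {"motion": [{"slide":[0,0,0.004],"turn":[0,0,0]},{"slide":[0,0,0.003],"turn":[0,0,0]},{"slide":[0,0,0.003],"turn":[0,0,0]},{"slide":[0,0,0],"turn":[0,0,0]},{"slide":[0,0,0],"turn":[0,0,0]}]}}

```text
t: 23.35
tool_pos: [0.5171, -0.1875, 0.2843]
orientation: [2.075, 2.357, 0.0]
force: [-3.7, 1.2, 9.5]
opening: 0.0004
```

Call:
{"method": "arm_command", "body": {"motion": [{"slide":[0,0,0.002],"turn":[0,0,0]},{"slide":[0,0,0.002],"turn":[0,0,0]},{"slide":[0,0,0.002],"turn":[0,0,0]},{"slide":[0,0,0],"turn":[0,0,0]},{"slide":[0,0,0],"turn":[0,0,0]}]}}

```text
t: 23.77
tool_pos: [0.5171, -0.1875, 0.2826]
orientation: [2.075, 2.357, 0.0]
force: [-6.7, 2.4, 15.3]
opening: 0.0007
```

Call:
{"method": "arm_command", "body": {"motion": [{"slide":[0,0,0.003],"turn":[0,0,0]},{"slide":[0,0,0.003],"turn":[0,0,0]},{"slide":[0,0,0.002],"turn":[0,0,0]},{"slide":[0,0,0],"turn":[0,0,0]},{"slide":[0,0,0],"turn":[0,0,0]}]}}

```text
t: 24.18
tool_pos: [0.5171, -0.1876, 0.2794]
orientation: [2.075, 2.357, 0.0]
force: [-6.7, 3.1, 15.5]
opening: 0.0009
```

Call:
{"method": "arm_command", "body": {"motion": [{"slide":[0,0,0.002],"turn":[0,0,0]},{"slide":[0,0,0.002],"turn":[0,0,0]},{"slide":[0,0,0],"turn":[0,0,0]},{"slide":[0,0,0],"turn":[0,0,0]},{"slide":[0,0,0],"turn":[0,0,0]}]}}

```text
t: 24.6
tool_pos: [0.5171, -0.1875, 0.2778]
orientation: [2.075, 2.358, 0.0]
force: [-6.7, 3.4, 16.2]
opening: 0.0006
```

```bash
python3 -c "
from h import *
st()"
```

```text
t 24.6 tcp [ 0.5171 -0.1875  0.2778] tip [ 0.5173 -0.1876  0.0918] tipS mm [-46.9   0.1  14.8] F [-6.66  3.37 16.16] op 0.0006 
xang 1.6981 z [ 9.e-04 -5.e-04 -1.e+00] q [-0.44  0.09  1.77 -0.    1.28 -2.14]
```

Call:
{"method": "arm_command", "body": {"motion": [{"slide":[0,0,0.002],"turn":[0,0,0]},{"slide":[0,0,0.001],"turn":[0,0,0]},{"slide":[0,0,0],"turn":[0,0,0]},{"slide":[0,0,0],"turn":[0,0,0]},{"slide":[0,0,0],"turn":[0,0,0]}]}}

```text
t: 25.02
tool_pos: [0.5171, -0.1875, 0.2766]
orientation: [2.075, 2.357, 0.0]
force: [-7.2, 2.7, 16.6]
opening: 0.0006
```

Call:
{"method": "arm_command", "body": {"motion": [{"slide":[0,0,0.002],"turn":[0,0,0]},{"slide":[0,0,0],"turn":[0,0,0]},{"slide":[0,0,0],"turn":[0,0,0]},{"slide":[0,0,0],"turn":[0,0,0]},{"slide":[0,0,0],"turn":[0,0,0]}]}}

```text
t: 25.43
tool_pos: [0.5171, -0.1875, 0.2763]
orientation: [2.075, 2.357, 0.0]
force: [-9.3, 3.6, 19.6]
opening: 0.0002
```

Call:
{"method": "arm_command", "body": {"motion": [{"slide":[0,0,0.001],"turn":[0,0,0]},{"slide":[0,0,0],"turn":[0,0,0]},{"slide":[0,0,0],"turn":[0,0,0]},{"slide":[0,0,0],"turn":[0,0,0]},{"slide":[0,0,0],"turn":[0,0,0]}]}}

```text
t: 25.85
tool_pos: [0.5172, -0.1875, 0.2763]
orientation: [2.075, 2.357, 0.0]
force: [-10.2, 4.7, 22.0]
opening: 0.0007
```

Call:
{"method": "arm_command", "body": {"motion": [{"slide":[0,0,0.0015],"turn":[0,0,0]},{"slide":[0,0,0],"turn":[0,0,0]},{"slide":[0,0,0],"turn":[0,0,0]},{"slide":[0,0,0],"turn":[0,0,0]},{"slide":[0,0,0],"turn":[0,0,0]}]}}

```text
t: 26.27
tool_pos: [0.5172, -0.1875, 0.2763]
orientation: [2.075, 2.357, 0.0]
force: [-12.8, 6.1, 27.9]
opening: 0.0006
```

Call:
{"method": "arm_command", "body": {"motion": [{"slide":[0,0,-0.012],"turn":[0,0,0]},{"slide":[0,0,-0.02],"turn":[0,0,0]},{"slide":[0,0,-0.06],"turn":[0,0,0]},{"slide":[0,0,-0.08],"turn":[0,0,0]},{"slide":[0.08,0,-0.05],"turn":[0,0,0]}]}}

```text
t: 26.68
tool_pos: [0.5132, -0.1588, 0.3644]
orientation: [2.077, 2.352, -0.001]
force: [2.5, -0.7, 0.1]
opening: 0.0004
```

Call:
{"method": "arm_command", "body": {"motion": [{"slide":[0.1,0,0],"turn":[0,0,0]},{"slide":[0.1,0,0],"turn":[0,0,0]},{"slide":[0.1,0,0],"turn":[0,0,0]},{"slide":[0.1,0,0],"turn":[0,0,0]},{"slide":[0.1,0,0],"turn":[0,0,0]}]}}

```text
t: 27.1
tool_pos: [0.4868, 0.0443, 0.3618]
orientation: [2.076, 2.357, 0.001]
force: [-0.2, 0.3, -1.1]
opening: 0.0008
```

```bash
python3 -c "
from h import *
st()
from plant import robot
for n in('top','scene'):
    p=robot.read_camera(n)['pixels'];cv2.imwrite(f'pics/{n}10.png',p)
    o=(220,250) if n=='scene' else (375,225)
    cv2.imwrite(f'pics/{n}10c.png',cv2.resize(p[o[1]:o[1]+60,o[0]:o[0]+75],None,fx=8,fy=8,interpolation=2))
p=cv2.imread('pics/scene10.png');cv2.imwrite('pics/s10d.png',cv2.resize(p[278:298,247:269],None,fx=25,fy=25,interpolation=2))
"
```

```text
t 27.1 tcp [0.4868 0.0443 0.3618] tip [0.4869 0.0443 0.1758] tipS mm [-47.6 234.   98.8] F [-0.17  0.26 -1.09] op 0.0008 
xang 1.6975 z [ 5.e-04  0.e+00 -1.e+00] q [-0.01 -0.15  1.85  0.    1.45 -1.71]
```

View pics/s10d.png

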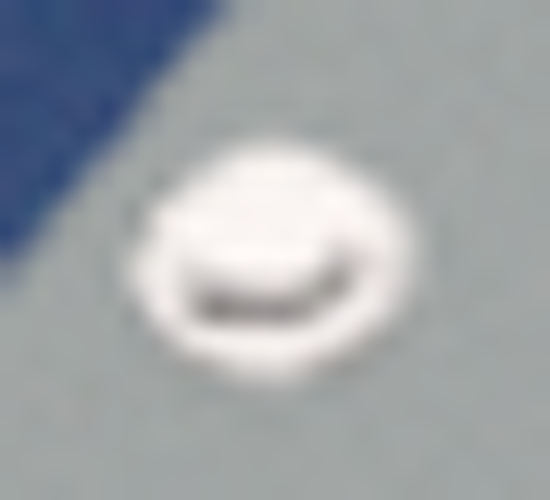

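View pics/top10c.png

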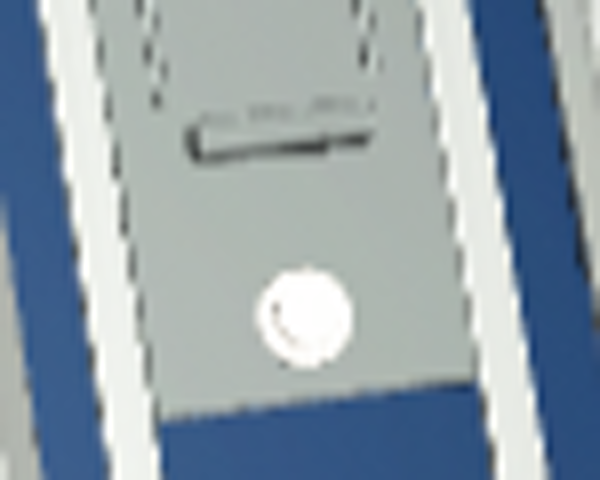

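View pics/scene10.png

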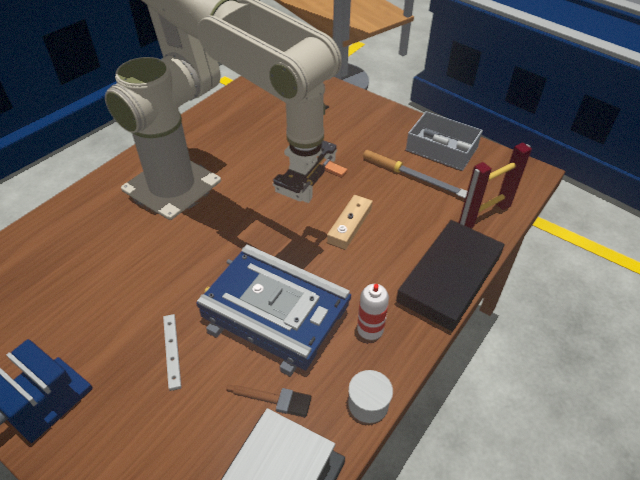

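Call:
{"method": "arm_command", "body": {"motion": [{"slide":[0,0,0],"turn":[0,0,0]},{"slide":[0,0,0],"turn":[0,0,0]},{"slide":[0,0,0],"turn":[0,0,0]},{"slide":[0,0,0],"turn":[0,0,0]},{"slide":[0,0,0],"turn":[0,0,0]}]}}

```text
t: 27.62
tool_pos: [0.4876, 0.0415, 0.3614]
orientation: [-2.078, -2.356, 0.0]
force: [0.6, 0.6, -0.0]
opening: -0.0002
```

```bash
python3 -c "
from plant import robot
print(robot.close_job())"
```

```text
the job is handed in; nothing more can be done
None
```

The oil pocket is closed, and I handed the job in at 27.6 s of the 58 s allowed.

1. **Cover:** I pushed it by its rib until it met the keeper's stop, at about 7 N. The fingertips stopped within about 0.3 mm of where they should with the cover home. The later pictures show it still there.
2. **Rivet:** I put the one with the standing pin into the cover's hole until the flange met the cover, at about 8 N. After letting go, both cameras showed it upright and flat, with the pin still up.
3. **Pin:** I then pressed it in with the closed fingertips. It moved steadily at about 16 N over about 8.4 mm, then stopped firmly. Height no longer changed as the force rose to a peak of 28 N down, about 31 N with the side force; the cover cracks at 45 N. The last pictures show the pin flush, the cover unmoved and the arm clear.

**Small disagreements:**
- The gripper read about 16.7 mm on the 18 mm collar, but the rivet came out centred and held.
- The flange seated about 1 mm lower than the camera's estimate of the deck height, which is within the 2 mm calibration.

I saw no crack in the cover and no sign that any other object had moved. Those are judgements from the pictures; I did not measure either.

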